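# Fit the drain panel and load the sample dishes

### The job

Swing the lamp arm well clear of the open sump of the storage station, round towards the robot's side. Fit the drain panel over the sump by hooking one edge fully under the blue lip and rotating it down flat on its ledges, then slide every dish, without lifting it, across the deck until it stands wholly on the panel. Last, swing the lamp back so that it points straight over the panel; leave the bottle, jar and beaker alone.

Things in the scene. Friction and masses are not known exactly. Their poses are not given: they have to be found in the camera images.
- station: Cream low storage station fixed to the bench, 220 mm (its x) by 440 mm (its y, -210 to +230 mm). Origin on the bench surface, z up. From y = -21 to +220 mm a smooth deck, top at z = 30.5 mm; from y = -200 to -21 mm an open dark sump where the panel belongs. Rims 44 mm high along both sides (inner faces x = -100 and +100 mm) and the +y end. Lamp post beyond its -y end.
- sump (a point): Centre of the sump at ledge height: station x = 0, y = -110.5, z = 20 mm, axes as the station's. The sump is 179 mm long in y, from the end wall (y = -200) to the deck's edge (y = -21). Two ledges with tops at z = 20 mm (10.5 mm below the deck), y = -200 to -180 and -35 to -21 mm, carry the panel along its two 190 mm edges; sump floor at z = 6 mm.
- lip_edge (a point): Middle of the lower free edge of the blue lip: station x = 0, y = -184, z = 39 mm. The lip hangs 16 mm over the sump from the end wall at y = -200 mm, full width, 6 mm thick (top at z = 45 mm), leaving a slot 19 mm high over the ledge. From lip edge to deck edge the opening is only 163 mm.
- panel: Loose pale green drain panel with dark slots, 190 mm (its x) by 175 mm (its y), 9 mm thick, 0.4 kg; origin at the centre of its underside, z up. Same either way round; the 175 mm go along the station's y. Seated: underside on the ledges, origin at point sump (play about 2 mm in y, 5 mm in x), one 190 mm edge under the lip, top 1.5 mm below the deck.
- panel_rib (a point): Top centre of the panel's blue upright grip rib, 45 mm above the middle of the panel's underside. The rib is 12 mm thick (along the panel's x), 60 mm long (along its y), and rises 36 mm from the panel's top face.
- lamp (a joint): Lamp arm's swing about its upright post, rad: 0 = pointing along the station's +y, straight over the sump; grows anticlockwise seen from above, towards the station's -x side; range -0.4 to 1.6; stays where left, friction 0.15 N m. White lamp head 110 mm across, centred 210 mm from the post, underside 213 mm above the bench; arm tube's top at 235 mm.
- lamp_pivot (a point): Fixed point on the lamp's swing axis (station x = 0, y = -320 mm, 215 mm above the bench). The dark post is 26 mm across, with a hub 32 mm across up to 247 mm above the bench.
- lamp_grip (a point): On the axis of the lamp's black upright grip pin, 275 mm above the bench, 120 mm from the swing axis; it moves with the arm. The pin is 20 mm across; it stands free from the arm tube (235 mm) to its top at 278 mm above the bench.
- dish1: Round amber sample dish with a white lid, 65 mm across, 30 mm high to the lid's top, about 0.25 kg, with a fixed black upright knob in the middle of the lid, 22 mm across and 28 mm tall (58 mm in all). Origin at the centre of its underside. Starts on the station's deck; two to four dishes are present, absent ones give None.
- dish2: Round amber sample dish with a white lid, 65 mm across, 30 mm high to the lid's top, about 0.25 kg, with a fixed black upright knob in the middle of the lid, 22 mm across and 28 mm tall (58 mm in all). Origin at the centre of its underside. Starts on the station's deck; two to four dishes are present, absent ones give None.
- dish3: Round amber sample dish with a white lid, 65 mm across, 30 mm high to the lid's top, about 0.25 kg, with a fixed black upright knob in the middle of the lid, 22 mm across and 28 mm tall (58 mm in all). Origin at the centre of its underside. Starts on the station's deck; two to four dishes are present, absent ones give None.
- dish4: Round amber sample dish with a white lid, 65 mm across, 30 mm high to the lid's top, about 0.25 kg, with a fixed black upright knob in the middle of the lid, 22 mm across and 28 mm tall (58 mm in all). Origin at the centre of its underside. Starts on the station's deck; two to four dishes are present, absent ones give None.
- reagent_bottle: Bystander: amber bottle with a blue cap, 68 mm across, 150 mm tall, origin at the centre of its underside; to be left alone.
- white_jar: Bystander: white plastic jar with a white lid, 84 mm across, 110 mm tall, origin at the centre of its underside; to be left alone.
- beaker: Bystander: clear open beaker, 72 mm across, 90 mm tall, origin at the centre of its underside; to be left alone.
Mind the look-alikes: they are no part of the job. Leave any green look-alike of the dish2 alone. Leave any brown look-alike of the dish1 alone.

How it is judged:
By the outcome, as a careful person would: the job done as asked, in the order asked, and still so for the second after the job is handed in, with the robot touching nothing.
Of dish1, dish2, dish3, dish4 only 2 to 4 are there at a start; the rules pass over those that are not, and their reading is None.
At some moment in a run one of dish1, dish2, dish3, dish4 may be knocked a few centimetres aside while the robot is not near it.
It also fails if it takes over 208 s, if anything falls off the work surface, if the arm or the gripper's body presses on something with over 40 N, if the wrist force passes 120 N, or if a joint passes its speed limit or range.

### The arm

A 6-joint arm with a two-finger parallel gripper is mounted at the origin on the work surface. World frame = base frame: x ahead of the robot, y to its left, z up, the work surface at z = 0. Lengths are in mm, angles in rad, forces in N, time in s.
With the tool pointing down it reaches from about 350 to 800 mm from the base axis. Payload 7.3 kg.
Tool frame: the origin (TCP) lies where the fingers leave the gripper's body, on its centre line; the fingertips stand manip.tips_ahead ahead of it and the grasp point (between the pads) lies 54 mm ahead of it (manip.tips_ahead is the distance from the TCP to the fingertips, in mm); z points along the fingers, y is the direction in which the jaws open and shut (so a half turn about z gives the same grasp; the last joint's range is limited). The gripper opens to 85 mm and grips with 20 to 120 N. Pads are 22 mm wide; open, the fingers measure 114 mm over their backs; the gripper's body (76 mm by 85 mm) begins 54 mm behind the grasp point. The pads swing forward as they close: fully open they stand 13 mm farther back than shut.
Start: joints at [-1.442, 0.342, 1.524, -0, 1.275, -0.146], TCP at [142.482, -505.308, 303.922] pointing down, gripper open.
Joint ranges: [-2.53, 2.53], [-0.77, 2.02], [0.04, 2.7], [-1, 4.14], [0.28, 2.66], [-3.11, 3.11]. Speed limits (rad/s): [2.57, 2.57, 3.14, 3.14, 3.14, 3.14].

### API

Orientations are given as a 3x3 rotation matrix whose columns are the frame's x, y, z axes.
In Python, from workcell import manip, grab_frame, workorder, spot_in, spot_point gives the robot as it stands.
- The arm moves only by the tool drive_tool, never from a script. Its argument "series" is a list of rows, each a list of 2 entries, a list of its own where there are three numbers: the shift along the tool's x, y, z in mm, then the turn about the tool's z in degrees. A call has 1 to 8 rows; each row shifts and turns the pose as measured when the row begins, along the tool's axes as they then stand; what a row does not reach is not made up. A row lasts 1/12 s, in which the tool goes at most 41.7 mm and 7.16 degrees, less where a joint would pass 70% of its speed; a pose out of reach is approached as far as the arm can. A call with a gripper value outside its range is refused whole. "hand" is the finger opening in mm, from 0 to 85.4, set as the call begins (left out, the last holds). The fingers move at their own pace and stop on an object; the grip force is fixed at half the most. Time passes only in rows, so rows that do not move let the fingers close. It gives the time, the measured TCP pose, the force and the opening at its end, in the units of the state.
- manip.read_state(): the state, without advancing time (a new reading comes with each control period).
- grab_frame(name): name is "side" or "top" or "wrist"; returns a dict with "color" (384x512x3 uint8, red, green, blue), "z_map" (384x512 float32, mm along the optical axis (not along the pixel's ray), 0 where there is no reading), "intrinsics" (3x3 intrinsics, pixels), "T" (4x4, takes a point from camera to world coordinates); the wrist camera has in their place "hand_eye" (4x4, takes a point from camera to tool coordinates, whose origin is the TCP and whose axes are the flange's). Camera axes: x right, y up, looking along -z (the intrinsics and any distortion apply to the point x, -y, -z); pixel columns grow to the right and rows downward; lengths in mm; the calibration is good to about 2 mm. A picture is of the moment at which its call begins: read the wrist's pose just before it.
- workorder.sign_off(): hands the job in, once; it reports no verdict.
Trained networks look in the newest picture that a camera, given by its name, has taken for a name from the list of things; names that differ only in an ending like _2 or _b are one class to them, and where a whole thing is asked for, a point or a joint stands for the part that bears it (a point fixed in the world has none). Each returns a list of dicts, best first, with "confidence" (0 to 1); they miss things now and then, are a little off and sometimes report something else, mostly with a low value. They report only what shows in the picture. A call takes as long as a camera call. They do not tell look-alikes from the thing itself.
- spot_in(camera, thing): "uv" ([column, row] in pixels, amid what is visible of it).
- spot_point(camera, thing): "uv" ([column, row] in pixels: a listed point, or the origin of a listed thing).
The state is a dict: "t": time; "joint_pos": joint angles; "joint_vel": joint speeds; "effort": joint torques, N m; "ee_pos": TCP position; "tool_rot": TCP orientation; "ft_force": force on the tool from outside, world axes, zero at the start; "torque": the same for the moment, N m; "finger_gap": finger opening in mm.
Only numpy, scipy, OpenCV 4.12 (cv2) and the standard library are available. Lean on these libraries where they do the work, as an engineer would, in place of code of your own. Each camera call takes 0.05 s, during which the arm holds its last target.

## Working session

There is one attempt and no reset: what is moved stays moved. The work goes in short steps, Python scripts to look and compute and a tool call to move; the robot and the scene stay as the last step left them, time stands still between calls to the robot, and variables do not carry over. Pictures are saved under pics/ and viewed, and the job is handed in when it is done.

Besides the shell and the picture viewer there is one more tool, called after ">>>" by a JSON object that holds its "method" and its "body", one argument or row to a line. drive_tool: Moves the arm, as the interface text tells. Its arguments: {"type":"object","properties":{"series":{"type":"array","items":{"type":"array"}},"hand":{"type":"number"}},"required":["series"]}

```bash
ls -la; mkdir -p pics
cat > h.py <<'E'
import numpy as np, cv2
from workcell import manip, grab_frame, workorder, spot_in, spot_point
def save(name,f):
    cv2.imwrite('pics/'+name+'.png',cv2.cvtColor(f['color'],cv2.COLOR_RGB2BGR))
def T_of(f,st=None):
    if 'T' in f: return np.array(f['T'])
    M=np.eye(4);M[:3,:3]=np.array(st['tool_rot']);M[:3,3]=st['ee_pos']
    return M@np.array(f['hand_eye'])
def ray(f,uv,T):
    K=np.array(f['intrinsics']);p=np.array([(uv[0]-K[0,2])/K[0,0],(uv[1]-K[1,2])/K[1,1],1.])
    d=np.array([p[0],-p[1],-1.]);return T[:3,3],T[:3,:3]@d
def depth_pt(f,uv,T,r=2):
    u,v=int(round(uv[0])),int(round(uv[1]))
    z=f['z_map'][max(0,v-r):v+r+1,max(0,u-r):u+r+1];z=z[z>0]
    if len(z)==0:return None
    o,d=ray(f,uv,T);return o+d*np.median(z)
def plane_pt(f,uv,T,z):
    o,d=ray(f,uv,T);return o+d*(z-o[2])/d[2]
def proj(f,P,T):
    c=np.linalg.inv(T)@np.append(P,1);K=np.array(f['intrinsics'])
    return np.array([K[0,0]*c[0]/-c[2]+K[0,2],K[1,1]*-c[1]/-c[2]+K[1,2]])
def cloud(f,T):
    K=np.array(f['intrinsics']);z=f['z_map'];v,u=np.indices(z.shape)
    P=np.stack([(u-K[0,2])/K[0,0]*z,-(v-K[1,2])/K[1,1]*z,-z],-1)
    return P@T[:3,:3].T+T[:3,3]
E
python3 - <<'E'
from h import *
s=manip.read_state();print({k:np.round(v,3).tolist() for k,v in s.items()},manip.tips_ahead)
for c in ['top','side','wrist']:
    f=grab_frame(c);save(c+'0',f);print(c,f.keys(),f['intrinsics'])
    T=T_of(f,s);print(T.round(3))
E
```

```text
total 12
drwxr-xr-x  3 agent agent 4096 Dec  7 13:41 .
drwxr-xr-x 23 root  root  4096 Dec  7 13:41 ..
drwxr-xr-x  2 agent agent 4096 Dec  7 13:41 pics
{'t': 0.0, 'joint_pos': [-1.442, 0.343, 1.525, 0.0, 1.275, -0.146], 'joint_vel': [0.0, -0.001, -0.001, -0.0, -0.001, -0.0], 'effort': [0.0, -43.368, -24.601, -0.0, 0.008, -0.0], 'ee_pos': [142.433, -505.005, 303.225], 'tool_rot': [[0.962, 0.271, -0.0], [0.271, -0.962, 0.002], [0.0, -0.002, -1.0]], 'ft_force': [0.151, 0.087, -0.362], 'torque': [-0.052, -0.031, -0.025], 'finger_gap': 85.257} 72.6
top dict_keys(['color', 'z_map', 'intrinsics', 'T']) [[416.6512789    0.         253.43843433]
 [  0.         416.6512789  197.76938228]
 [  0.           0.           1.        ]]
[[-1.000000e-03  9.970000e-01 -7.800000e-02  4.400140e+02]
 [-1.000000e+00 -2.000000e-03 -1.400000e-02 -5.615800e+01]
 [-1.400000e-02  7.800000e-02  9.970000e-01  1.469162e+03]
 [ 0.000000e+00  0.000000e+00  0.000000e+00  1.000000e+00]]
side dict_keys(['color', 'z_map', 'intrinsics', 'T']) [[479.18999799   0.         262.03383176]
 [  0.         479.18999799 188.21697804]
 [  0.           0.           1.        ]]
[[-8.270000e-01  4.130000e-01 -3.820000e-01  6.220200e+01]
 [-5.630000e-01 -6.200000e-01  5.470000e-01  6.861960e+02]
 [-1.100000e-02  6.670000e-01  7.450000e-01  1.190039e+03]
 [ 0.000000e+00  0.000000e+00  0.000000e+00  1.000000e+00]]
wrist dict_keys(['color', 'z_map', 'intrinsics', 'hand_eye']) [[329.7491848    0.         256.95571752]
 [  0.         329.7491848  197.08618327]
 [  0.           0.           1.        ]]
[[ 2.73000e-01  9.24000e-01  2.67000e-01  2.10481e+02]
 [-9.62000e-01  2.63000e-01  7.40000e-02 -4.85212e+02]
 [-2.00000e-03 -2.77000e-01  9.61000e-01  3.74278e+02]
 [ 0.00000e+00  0.00000e+00  0.00000e+00  1.00000e+00]]
```

View pics/top0.png

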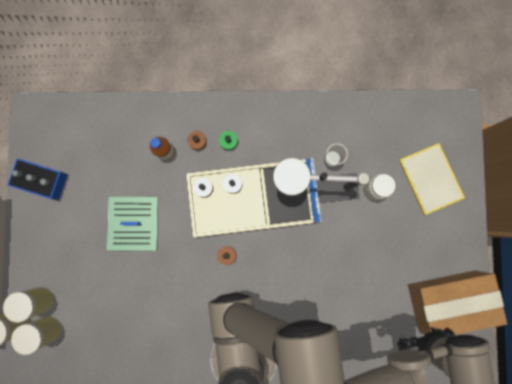

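View pics/side0.png

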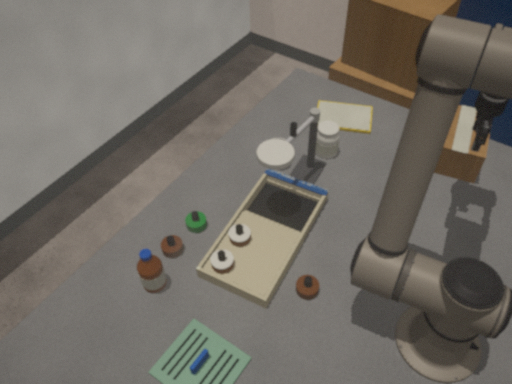

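Run:
```python
from h import *
for c in ['top','side']:
    f=grab_frame(c);T=T_of(f)
    for th in ['station','panel','lamp','dish1','reagent_bottle','white_jar','beaker']:
        print(c,'in',th,[(np.round(d['uv']).tolist(),round(d['confidence'],2)) for d in spot_in(c,th)])
    for th in ['station','sump','lip_edge','panel','panel_rib','lamp_pivot','lamp_grip','dish1']:
        print(c,'pt',th,[(np.round(d['uv'],1).tolist(),round(d['confidence'],2)) for d in spot_point(c,th)])
```

```text
top in station [([271.0, 196.0], 0.92), ([132.0, 224.0], 0.39)]
top in panel [([133.0, 222.0], 0.68)]
top in lamp [([295.0, 175.0], 0.82)]
top in dish1 [([197.0, 139.0], 0.82), ([225.0, 255.0], 0.81), ([203.0, 185.0], 0.58), ([233.0, 183.0], 0.58), ([227.0, 138.0], 0.57)]
top in reagent_bottle [([160.0, 150.0], 0.92), ([298.0, 175.0], 0.35)]
top in white_jar [([381.0, 185.0], 0.79), ([130.0, 225.0], 0.64)]
top in beaker [([336.0, 154.0], 0.61)]
top pt station [([255.7, 197.9], 0.68), ([231.1, 184.4], 0.49)]
top pt sump [([287.3, 193.1], 0.87), ([232.7, 184.2], 0.66)]
top pt lip_edge [([308.0, 190.1], 0.75)]
top pt panel [([134.6, 222.5], 0.62)]
top pt panel_rib [([127.7, 222.7], 0.76)]
top pt lamp_pivot [([359.6, 179.0], 0.79)]
top pt lamp_grip [([323.6, 174.9], 0.85)]
top pt dish1 [([226.8, 140.9], 0.81), ([194.5, 140.7], 0.77), ([231.9, 179.9], 0.72), ([227.7, 257.0], 0.64), ([207.0, 188.0], 0.62), ([334.5, 159.7], 0.3)]
side in station [([276.0, 221.0], 0.63), ([201.0, 357.0], 0.31), ([224.0, 262.0], 0.15)]
side in panel [([203.0, 359.0], 0.97)]
side in lamp [([282.0, 151.0], 0.72)]
side in dish1 [([222.0, 263.0], 0.97), ([200.0, 222.0], 0.87), ([240.0, 234.0], 0.77), ([170.0, 245.0], 0.71), ([307.0, 290.0], 0.66)]
side in reagent_bottle [([151.0, 273.0], 0.73), ([200.0, 362.0], 0.23)]
side in white_jar []
side in beaker [([222.0, 262.0], 0.63)]
side pt station [([272.8, 234.1], 0.95), ([242.6, 237.2], 0.49)]
side pt sump [([281.7, 205.0], 0.9)]
side pt lip_edge [([294.4, 183.9], 0.9)]
side pt panel [([201.3, 365.3], 0.88)]
side pt panel_rib [([195.9, 358.9], 0.64)]
side pt lamp_pivot [([316.5, 114.6], 0.57)]
side pt lamp_grip [([292.5, 123.0], 0.71)]
side pt dish1 [([221.3, 261.9], 0.83), ([170.4, 248.3], 0.81), ([239.3, 236.5], 0.72), ([306.0, 290.4], 0.64), ([198.4, 226.4], 0.59)]
```

The top view shows the station at about (255,198). The lamp head, at (291,176), hides much of the sump. The panel is at (133,223) and there are two white-lidded dishes at (203,187) and (233,183). The brown and green look-alikes are outside the station. Next I'll measure all of this.

```bash
cat > meas.py <<'E'
from h import *
def rect_of(pts):
    r=cv2.minAreaRect(pts.astype(np.float32));return r
if __name__=='__main__':
    for c in ['top','side']:
        f=grab_frame(c);T=T_of(f);P=cloud(f,T);col=f['color'].astype(int);ok=f['z_map']>0
        hsv=cv2.cvtColor(f['color'],cv2.COLOR_RGB2HSV)
        bench=P[ok&(abs(P[...,2])<15)][:,2];print(c,'bench z',np.median(bench))
        x,y,z=[P[...,i] for i in range(3)]
        reg=ok&(x>300)&(x<720)&(y>-330)&(y<260)
        # station body incl. lip
        m=reg&(z>22)&(z<60)
        n,lab,stt,cen=cv2.connectedComponentsWithStats(m.astype(np.uint8),connectivity=4)
        i=1+np.argmax(stt[1:,4]);print('station',rect_of(P[lab==i][:,:2]),stt[i])
        m=ok&(hsv[...,0]>95)&(hsv[...,0]<125)&(hsv[...,1]>110)&reg&(z>25)&(z<60)
        if m.sum()>5: print('lip',rect_of(P[m][:,:2]),m.sum(),np.median(z[m]))
        # panel
        m=ok&(hsv[...,0]>45)&(hsv[...,0]<85)&(hsv[...,1]>25)&(hsv[...,1]<110)&(y>200)&(y<520)&(x>200)&(x<550)&(z>-10)&(z<60)
        n,lab,stt,cen=cv2.connectedComponentsWithStats(m.astype(np.uint8));i=1+np.argmax(stt[1:,4])
        print('panel',rect_of(P[lab==i][:,:2]),np.median(z[lab==i]))
        for th,h in [('panel_rib',45),('lamp_pivot',247),('lamp_grip',278),('sump',20),('lip_edge',39),('station',0)]:
            for d in spot_point(c,th)[:1]: print(c,th,np.round(d['uv'],1),'plane',plane_pt(f,d['uv'],T,h).round(1),'depth',np.round(depth_pt(f,d['uv'],T),1))
        for th,h in [('dish1',59),('white_jar',110),('reagent_bottle',150),('beaker',90)]:
            for d in spot_in(c,th): print(c,th,np.round(d['uv'],1),'plane',plane_pt(f,d['uv'],T,h).round(1),'depth',np.round(depth_pt(f,d['uv'],T),1),round(d['confidence'],2))
E
python3 meas.py
```

```text
top bench z -0.3018685620750148
station ((554.8732299804688, -34.7449951171875), (220.72430419921875, 440.1155700683594), 6.798481464385986) [ 187  162  134   75 4826]
lip ((577.9961547851562, -238.18849182128906), (215.51031494140625, 18.576980590820312), 7.390456676483154) 195 44.77139858694454
panel ((459.61956787109375, 393.5663146972656), (182.5747833251953, 176.8498992919922), 89.96393585205078) 8.259689080727185
top panel_rib [128.1 221.3] plane [471.3 393.5  45. ] depth [471.3 394.2  42.7]
top lamp_pivot [360.7 180.5] plane [ 585.6 -354.7  247. ] depth [ 585.6 -354.7  247. ]
top lamp_grip [323.  174.7] plane [ 599.  -239.6  278. ] depth [ 599.2 -239.9  276. ]
top sump [286.4 192.5] plane [ 571.2 -151.    20. ] depth [ 551.7 -136.9  235.3]
top lip_edge [308.2 186.8] plane [ 589.  -224.9   39. ] depth [ 588.7 -224.6   42. ]
top station [259.  197.9] plane [554.1 -55.4   0. ] depth [551.8 -55.4  30.3]
top dish1 [227.7 140.9] plane [746.2  51.6  59. ] depth [749.2  52.7  44.9] 0.84
top dish1 [204.4 185.6] plane [592.1 130.6  59. ] depth [589.3 127.2  84.3] 0.77
top dish1 [226.9 2
[... 1575 characters left out ...]
.7  62. ] 0.91
side dish1 [222.3 263.4] plane [576.9 149.4  59. ] depth [576.  150.3  60.9] 0.87
side dish1 [196.5 221.3] plane [731.2  74.4  59. ] depth [746.2  60.7  33.7] 0.78
side dish1 [172.8 245.9] plane [730.9 181.5  59. ] depth [745.8 170.2  33.7] 0.58
side dish1 [308.  287.6] plane [340.3  82.4  59. ] depth [346.7  68.5  32.9] 0.55
side white_jar [327.7 135.9] plane [ 565.9 -422.5  110. ] depth [ 569.8 -431.2  101.6] 0.81
side white_jar [222.8 263.2] plane [552.9 172.3 110. ] depth [575.5 148.8  60.4] 0.31
side reagent_bottle [151.9 275.7] plane [660.4 320.  150. ] depth [695.  298.9  89.9] 0.78
side beaker [326.7 136.2] plane [ 577.3 -439.8   90. ] depth [ 572.  -428.3  101.3] 0.72
```

```bash
cat > plan.py <<'E'
import sys
from h import *
# usage: plan.py x y z [yaw_of_tool_y_deg] [max mm/row] : prints rows
def yaw_of(R): return np.degrees(np.arctan2(R[1,1],R[0,1]))
def plan(tgt,yaw=None,vmax=38,wmax=6.5):
    s=manip.read_state();R=np.array(s['tool_rot']);p=np.array(s['ee_pos']);y0=yaw_of(R)
    dy=0 if yaw is None else (yaw-y0)
    d=np.array(tgt)-p;n=int(max(1,np.ceil(np.linalg.norm(d)/vmax),np.ceil(abs(dy)/wmax)))
    rows=[]
    for k in range(n):
        a=np.radians(dy/n*k);Rz=np.array([[np.cos(a),-np.sin(a),0],[np.sin(a),np.cos(a),0],[0,0,1]])
        sh=(Rz@R).T@(d/n);rows.append([[round(float(v),1) for v in sh],round(-dy/n,1)])
    print('from',p.round(1),'yaw',y0.round(1),'n',n,'F',np.round(s['ft_force'],1),'t',round(s['t'],2),'q',np.round(s['joint_pos'],2))
    for i in range(0,n,8): print(rows[i:i+8])
def show():
    s=manip.read_state();print('t',round(s['t'],2),'p',np.round(s['ee_pos'],1),'yaw',yaw_of(np.array(s['tool_rot'])).round(1),'F',np.round(s['ft_force'],1),'gap',round(s['finger_gap'],1),'q',np.round(s['joint_pos'],2))
if __name__=='__main__':
    a=[float(v) for v in sys.argv[1:]]
    plan(a[:3],a[3] if len(a)>3 and a[3]<900 else None,*(a[4:5]))
E
python3 plan.py 560 -240 390 -182.3 36
```

```text
from [ 142.5 -505.3  303.9] yaw -74.3 n 17 F [ 0.2 -0.5  0.3] t 2.85 q [-1.44  0.34  1.52  0.    1.28 -0.15]
[[[27.9, -8.4, -5.1], np.float64(6.4)], [[26.8, -11.4, -5.1], np.float64(6.4)], [[25.4, -14.3, -5.1], np.float64(6.4)], [[23.6, -17.0, -5.1], np.float64(6.4)], [[21.6, -19.5, -5.1], np.float64(6.4)], [[19.3, -21.8, -5.1], np.float64(6.4)], [[16.8, -23.8, -5.1], np.float64(6.4)], [[14.0, -25.5, -5.1], np.float64(6.4)]]
[[[11.1, -26.9, -5.1], np.float64(6.4)], [[8.1, -28.0, -5.1], np.float64(6.4)], [[4.9, -28.7, -5.1], np.float64(6.4)], [[1.7, -29.0, -5.1], np.float64(6.4)], [[-1.5, -29.1, -5.1], np.float64(6.4)], [[-4.7, -28.7, -5.1], np.float64(6.4)], [[-7.9, -28.0, -5.1], np.float64(6.4)], [[-10.9, -27.0, -5.1], np.float64(6.4)]]
[[[-13.8, -25.6, -5.1], np.float64(6.4)]]
```

>>> {"method": "drive_tool", "body": {
  "series": [
    [[25,-8,-20],6.4],
    [[27,-11,-15],6.4],
    [[25,-14,-10],6.4],
    [[24,-17,-10],6.4],
    [[22,-20,-10],6.4],
    [[19,-22,-10],6.4],
    [[17,-24,-10],6.4],
    [[14,-25,0],6.4]
  ]
}}

```text
t: 3.52
ee_pos: [342.3, -383.2, 392.0]
tool_rot: [[0.786, -0.619, -0.0], [-0.619, -0.786, 0.001], [-0.001, -0.001, -1.0]]
ft_force: [0.1, -0.8, -1.5]
finger_gap: 85.4
```

```bash
python3 plan.py 570 -240 390 -182.3 36
```

```text
from [ 342.3 -383.2  392. ] yaw -128.2 n 9 F [ 0.1 -0.8 -1.5] t 3.52 q [-0.99  0.27  1.39  0.    1.49  1.25]
[[[10.0, -28.2, 0.2], np.float64(6.0)], [[7.0, -29.0, 0.2], np.float64(6.0)], [[3.9, -29.6, 0.2], np.float64(6.0)], [[0.8, -29.9, 0.2], np.float64(6.0)], [[-2.3, -29.8, 0.3], np.float64(6.0)], [[-5.4, -29.4, 0.3], np.float64(6.0)], [[-8.5, -28.7, 0.3], np.float64(6.0)], [[-11.4, -27.6, 0.3], np.float64(6.0)]]
[[[-14.2, -26.3, 0.3], np.float64(6.0)]]
```

>>> {"method": "drive_tool", "body": {
  "series": [
    [[10,-28,0],6],
    [[7,-29,0],6],
    [[4,-30,0],6],
    [[1,-30,0],6],
    [[-2,-30,0],6],
    [[-5,-29,0],6],
    [[-8,-28,0],6],
    [[-10,-26,0],6]
  ]
}}

```text
t: 4.18
ee_pos: [555.3, -254.4, 394.2]
tool_rot: [[0.022, -1.0, 0.003], [-1.0, -0.022, -0.002], [0.002, -0.002, -1.0]]
ft_force: [0.7, -1.0, 1.2]
finger_gap: 85.6
```

Run:
```python
from h import *
import plan;plan.show()
s=manip.read_state();f=grab_frame('wrist');save('w1',f);T=T_of(f,s)
for th,h in [('lamp_grip',278),('lamp_pivot',247)]:
    for d in spot_point('wrist',th): print(th,np.round(d['uv']),d['confidence'],plane_pt(f,d['uv'],T,h).round(1),depth_pt(f,d['uv'],T))
f=grab_frame('top');save('top1',f)
```

```text
t 4.18 p [ 555.3 -254.4  394.2] yaw -178.7 F [ 0.7 -1.   1.2] gap 85.6 q [-0.55  0.46  1.1  -0.    1.58  2.56]
lamp_grip [189. 238.] 0.91 [ 596.8 -242.9  278. ] [ 596.59989557 -243.40467781  279.11940922]
lamp_pivot [210.  45.] 0.91 [ 586.8 -356.9  247. ] [ 586.64938247 -356.74918275  247.94768077]
```

View pics/w1.png

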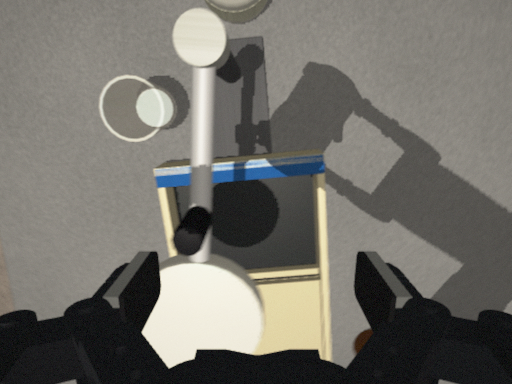

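>>> {"method": "drive_tool", "body": {
  "series": [
    [[-13,-40,0],2],
    [[0,0,35],0],
    [[0,0,35],0],
    [[0,0,8],0]
  ]
}}

```text
t: 4.72
ee_pos: [594.1, -246.6, 319.9]
tool_rot: [[-0.005, -1.0, 0.013], [-1.0, 0.005, -0.01], [0.01, -0.013, -1.0]]
ft_force: [-1.2, 1.0, -1.7]
finger_gap: 85.5
```

```bash
python3 plan.py 597 -242 316 -182.3 36
```

```text
from [ 594.1 -246.6  319.9] yaw 179.7 n 56 F [-1.2  1.  -1.7] t 4.72 q [-0.51  0.55  1.15 -0.    1.43  2.64]
[[[-0.1, -0.1, 0.1], np.float64(6.5)], [[-0.1, -0.0, 0.1], np.float64(6.5)], [[-0.1, -0.0, 0.1], np.float64(6.5)], [[-0.1, -0.0, 0.1], np.float64(6.5)], [[-0.1, -0.0, 0.1], np.float64(6.5)], [[-0.1, 0.0, 0.1], np.float64(6.5)], [[-0.1, 0.0, 0.1], np.float64(6.5)], [[-0.1, 0.0, 0.1], np.float64(6.5)]]
[[[-0.1, 0.0, 0.1], np.float64(6.5)], [[-0.1, 0.0, 0.1], np.float64(6.5)], [[-0.1, 0.1, 0.1], np.float64(6.5)], [[-0.1, 0.1, 0.1], np.float64(6.5)], [[-0.1, 0.1, 0.1], np.float64(6.5)], [[-0.1, 0.1, 0.1], np.float64(6.5)], [[-0.1, 0.1, 0.1], np.float64(6.5)], [[-0.0, 0.1, 0.1], np.float64(6.5)]]
[[[-0.0, 0.1, 0.1], np.float64(6.5)], [[-0.0, 0.1, 0.1], np.float64(6.5)], [[-0.0, 0.1, 0.1], np.float64(6.5)], [[0.0, 0.1, 0.1], np.float64(6.5)], [[0.0, 0.1, 0.1], np.float64(6.5)], [[0.0, 0.1, 0.1], np.float64(6.5)], [[0.0, 0.1, 0.1], np.float64(6.5)], [[0.0, 0.1, 0.1], np.float64(6.5)]]
[[[0.1, 0.1, 0.1], np.float64(6.5)], [[0.1, 0.1, 0.1], np.float64(6.5)], [[0.1, 0.1, 0.1], np.float6
[... 387 characters left out ...]
0.1], np.float64(6.5)], [[0.1, -0.1, 0.1], np.float64(6.5)], [[0.1, -0.1, 0.1], np.float64(6.5)]]
[[[0.1, -0.1, 0.1], np.float64(6.5)], [[0.1, -0.1, 0.1], np.float64(6.5)], [[0.0, -0.1, 0.1], np.float64(6.5)], [[0.0, -0.1, 0.1], np.float64(6.5)], [[0.0, -0.1, 0.1], np.float64(6.5)], [[0.0, -0.1, 0.1], np.float64(6.5)], [[0.0, -0.1, 0.1], np.float64(6.5)], [[-0.0, -0.1, 0.1], np.float64(6.5)]]
[[[-0.0, -0.1, 0.1], np.float64(6.5)], [[-0.0, -0.1, 0.1], np.float64(6.5)], [[-0.0, -0.1, 0.1], np.float64(6.5)], [[-0.0, -0.1, 0.1], np.float64(6.5)], [[-0.1, -0.1, 0.1], np.float64(6.5)], [[-0.1, -0.1, 0.1], np.float64(6.5)], [[-0.1, -0.1, 0.1], np.float64(6.5)], [[-0.1, -0.1, 0.1], np.float64(6.5)]]
```

>>> {"method": "drive_tool", "body": {
  "hand": 27,
  "series": [
    [[-4,-2,3],0],
    [[0,0,0],2],
    [[0,0,0],0],
    [[0,0,0],0],
    [[0,0,0],0],
    [[0,0,0],0]
  ]
}}

```text
t: 5.22
ee_pos: [592.7, -245.7, 320.7]
tool_rot: [[-0.041, -0.999, 0.012], [-0.999, 0.041, -0.011], [0.011, -0.013, -1.0]]
ft_force: [0.9, 0.4, -0.2]
finger_gap: 27.0
```

>>> {"method": "drive_tool", "body": {
  "series": [
    [[0.3,6,0],-3],
    [[0.6,10,0],-5],
    [[0.6,10,0],-5]
  ]
}}

```text
t: 5.47
ee_pos: [568.3, -248.2, 322.5]
tool_rot: [[0.193, -0.981, 0.019], [-0.981, -0.194, -0.013], [0.017, -0.016, -1.0]]
ft_force: [2.2, 0.4, -0.7]
finger_gap: 27.2
```

```bash
sed -i "s/dy=0 if yaw is None else (yaw-y0)/dy=0 if yaw is None else (yaw-y0+180)%360-180/; s/round(-dy\/n,1)/round(float(-dy\/n),1)/" plan.py
python3 - <<'E'
from h import *
import plan;plan.show()
s=manip.read_state();f=grab_frame('wrist');save('w2',f)
E
```

```text
t 5.47 p [ 568.3 -248.2  322.5] yaw -168.8 F [ 2.2  0.4 -0.7] gap 27.2 q [-0.53  0.5   1.23 -0.    1.39  2.41]
```

View pics/w2.png

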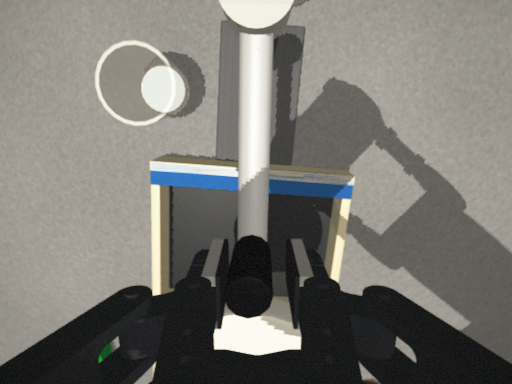

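>>> {"method": "drive_tool", "body": {
  "series": [
    [[0.6,10,1],-5],
    [[0.6,10,1],-5],
    [[0.6,10,1],-5],
    [[0.6,10,1],-5],
    [[0.6,10,1],-5],
    [[0.6,10,1],-5]
  ]
}}

```text
t: 6.02
ee_pos: [515.9, -275.1, 321.8]
tool_rot: [[0.672, -0.74, 0.031], [-0.74, -0.673, -0.016], [0.032, -0.012, -0.999]]
ft_force: [1.5, 2.6, 0.7]
finger_gap: 27.3
```

Run:
```python
from h import *
import plan;plan.show()
s=manip.read_state();print(np.array(s['tool_rot']).round(3))
f=grab_frame('wrist');save('w3',f)
f=grab_frame('top');save('top3',f)
```

```text
t 6.02 p [ 515.9 -275.1  321.8] yaw -137.7 F [1.5 2.6 0.7] gap 27.3 q [-0.62  0.42  1.35  0.01  1.34  1.78]
[[ 0.672 -0.74   0.031]
 [-0.74  -0.673 -0.016]
 [ 0.032 -0.012 -0.999]]
```

View pics/w3.png

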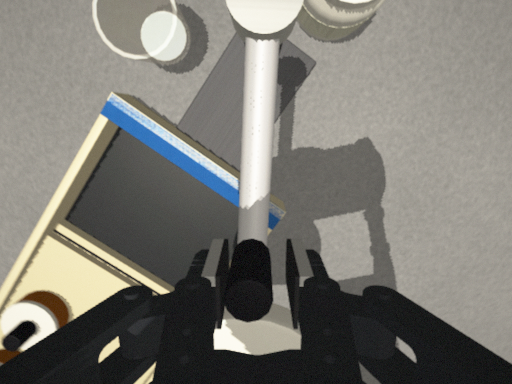

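View pics/top3.png

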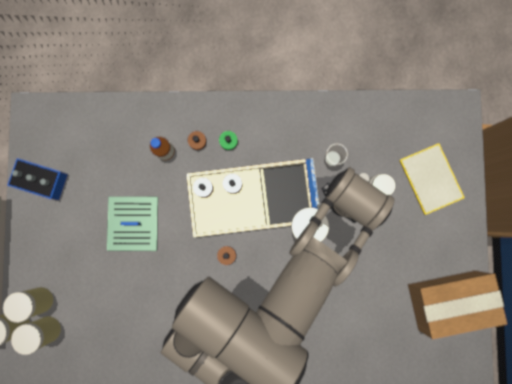

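>>> {"method": "drive_tool", "body": {
  "series": [
    [[0.6,10,1],-5],
    [[0.6,10,1],-5],
    [[0.6,10,1],-5],
    [[0.6,10,1],-5],
    [[0.6,10,1],-5],
    [[0.6,10,1],-5],
    [[0.6,10,1],-5],
    [[0.6,10,1],-5]
  ]
}}

```text
t: 6.78
ee_pos: [483.5, -342.6, 317.7]
tool_rot: [[0.989, -0.141, 0.037], [-0.141, -0.99, -0.013], [0.038, 0.007, -0.999]]
ft_force: [0.1, 3.1, 1.1]
finger_gap: 26.9
```

Run:
```python
from h import *
import plan;plan.show()
s=manip.read_state();print(np.array(s['tool_rot']).round(3))
f=grab_frame('wrist');save('w4',f)
```

```text
t 6.78 p [ 483.5 -342.6  317.7] yaw -98.1 F [0.1 3.1 1.1] gap 26.9 q [-0.75  0.44  1.33  0.02  1.33  0.96]
[[ 0.989 -0.141  0.037]
 [-0.141 -0.99  -0.013]
 [ 0.038  0.007 -0.999]]
```

View pics/w4.png

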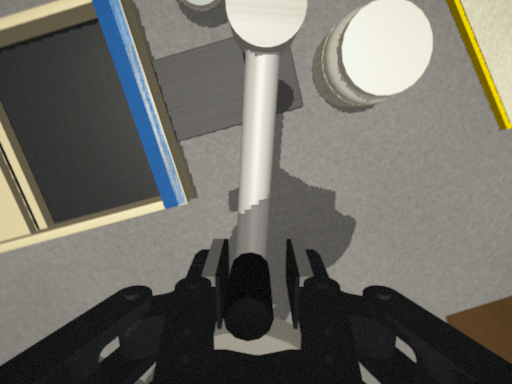

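>>> {"method": "drive_tool", "body": {
  "series": [
    [[0.6,10,0],-5],
    [[0.3,5,0],-2],
    [[0,0,0],0]
  ]
}}

```text
t: 7.08
ee_pos: [483.8, -358.9, 318.0]
tool_rot: [[0.999, -0.026, 0.037], [-0.025, -1.0, -0.013], [0.037, 0.012, -0.999]]
ft_force: [-0.5, 0.1, 0.2]
finger_gap: 27.1
```

>>> {"method": "drive_tool", "body": {
  "hand": 85,
  "series": [
    [[0,-1,0],0],
    [[0,0,0],0],
    [[0,0,0],0],
    [[0,0,0],0],
    [[0,0,-10],0],
    [[0,0,-35],0],
    [[0,0,-35],0],
    [[0,0,-10],0]
  ]
}}

```text
t: 7.75
ee_pos: [480.9, -353.2, 409.6]
tool_rot: [[0.999, -0.04, 0.031], [-0.04, -0.999, -0.007], [0.031, 0.005, -0.999]]
ft_force: [0.2, 0.1, 0.7]
finger_gap: 84.9
```

```bash
python3 - <<'E'
from h import *
import plan;plan.show()
f=grab_frame('top');save('top4',f)
E
python3 plan.py 470 350 330 0 36
```

```text
t 7.75 p [ 480.9 -353.2  409.6] yaw -92.3 F [0.2 0.1 0.7] gap 84.9 q [-0.77  0.41  1.13  0.02  1.57  0.84]
from [ 481.1 -353.3  410.2] yaw -92.3 n 20 F [0. 0. 1.] t 7.8 q [-0.77  0.41  1.13  0.02  1.57  0.84]
[[[-2.1, -35.1, 3.7], -4.6], [[0.7, -35.2, 3.8], -4.6], [[3.6, -35.0, 3.9], -4.6], [[6.4, -34.6, 4.0], -4.6], [[9.1, -34.0, 4.1], -4.6], [[11.8, -33.1, 4.2], -4.6], [[14.5, -32.0, 4.3], -4.6], [[17.0, -30.8, 4.4], -4.6]]
[[[19.4, -29.3, 4.5], -4.6], [[21.7, -27.6, 4.5], -4.6], [[23.8, -25.8, 4.6], -4.6], [[25.8, -23.8, 4.7], -4.6], [[27.6, -21.6, 4.8], -4.6], [[29.3, -19.3, 4.8], -4.6], [[30.7, -16.9, 4.9], -4.6], [[32.0, -14.3, 5.0], -4.6]]
[[[33.0, -11.7, 5.0], -4.6], [[33.9, -9.0, 5.1], -4.6], [[34.5, -6.2, 5.1], -4.6], [[34.9, -3.4, 5.1], -4.6]]
```

View pics/top4.png

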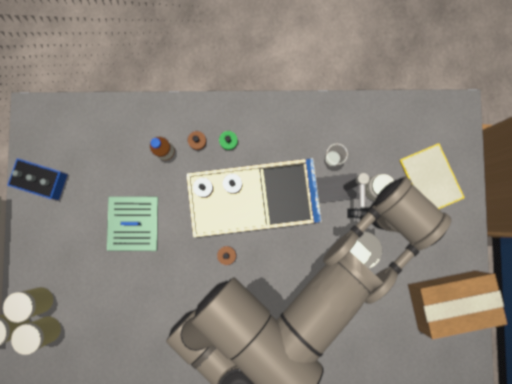

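>>> {"method": "drive_tool", "body": {
  "series": [
    [[-2,-35,0],-4.6],
    [[1,-35,0],-4.6],
    [[4,-35,4],-4.6],
    [[6,-35,4],-4.6],
    [[9,-34,4],-4.6],
    [[12,-33,4],-4.6],
    [[14,-32,4],-4.6],
    [[17,-31,4],-4.6]
  ]
}}

```text
t: 8.47
ee_pos: [472.8, -67.3, 381.6]
tool_rot: [[0.817, 0.576, 0.035], [0.577, -0.817, -0.012], [0.021, 0.03, -0.999]]
ft_force: [1.5, -0.4, 1.0]
finger_gap: 84.9
```

>>> {"method": "drive_tool", "body": {
  "series": [
    [[19,-29,4],-4.6],
    [[22,-28,4],-4.6],
    [[24,-26,4],-4.6],
    [[26,-24,5],-4.6],
    [[28,-22,5],-4.6],
    [[29,-19,5],-4.6],
    [[31,-17,5],-4.6],
    [[32,-14,5],-4.6]
  ]
}}

```text
t: 9.13
ee_pos: [456.7, 228.3, 338.7]
tool_rot: [[0.282, 0.959, 0.035], [0.959, -0.282, -0.012], [-0.002, 0.037, -0.999]]
ft_force: [-0.2, -0.3, 0.3]
finger_gap: 85.0
```

```bash
python3 plan.py 470 330 330 0 36
```

```text
from [456.7 228.3 338.7] yaw -16.4 n 3 F [-0.2 -0.3  0.3] t 9.13 q [ 0.32  0.28  1.52 -0.02  1.32  0.62]
[[[33.8, -5.4, 2.6], -5.5], [[34.1, -2.2, 2.8], -5.5], [[34.2, 1.1, 2.9], -5.5]]
```

>>> {"method": "drive_tool", "body": {
  "series": [
    [[34,-3,2],-5.5],
    [[34,0,2],-5.5],
    [[34,3,2],-5.5],
    [[0,0,0],0]
  ]
}}

```text
t: 9.47
ee_pos: [472.0, 339.4, 329.1]
tool_rot: [[-0.025, 0.999, 0.031], [1.0, 0.025, -0.011], [-0.012, 0.031, -0.999]]
ft_force: [-0.1, -0.9, -0.1]
finger_gap: 85.0
```

Run:
```python
from h import *
import plan;plan.show()
s=manip.read_state();f=grab_frame('wrist');save('w5',f);T=T_of(f,s)
for d in spot_point('wrist','panel_rib'): print(np.round(d['uv']),d['confidence'],plane_pt(f,d['uv'],T,45).round(1),depth_pt(f,d['uv'],T))
P=cloud(f,T);hsv=cv2.cvtColor(f['color'],cv2.COLOR_RGB2HSV);z=P[...,2];ok=f['z_map']>0
m=ok&(z>25)&(z<60)&(hsv[...,0]>100)&(hsv[...,0]<130)&(hsv[...,1]>100)&(P[...,1]>300)
print('rib',cv2.minAreaRect(P[m][:,:2].astype(np.float32)),m.sum(),np.percentile(z[m],[5,50,95]))
mt=m&(z>39);print('ribtop',cv2.minAreaRect(P[mt][:,:2].astype(np.float32)),mt.sum())
m=ok&(z>3)&(z<16)&(P[...,1]>250)
n,lab,stt,cen=cv2.connectedComponentsWithStats(m.astype(np.uint8));i=1+np.argmax(stt[1:,4])
print('panel',cv2.minAreaRect(P[lab==i][:,:2].astype(np.float32)),np.median(z[lab==i]))
```

```text
t 9.47 p [472.  339.4 329.1] yaw 1.5 F [-0.1 -0.9 -0.1] gap 85.0 q [ 0.5   0.42  1.33 -0.03  1.37  0.48]
[244. 116.] 0.67 [466. 393.  45.] [465.9737456  393.10143689  46.09945317]
rib ((465.7344970703125, 393.2325439453125), (11.526159286499023, 58.996341705322266), 0.6994065046310425) 656 [44.5079633  45.93661659 47.30791945]
ribtop ((465.7344970703125, 393.2325439453125), (11.526159286499023, 58.996341705322266), 0.6994065046310425) 656
panel ((464.81585693359375, 393.0166320800781), (177.3352508544922, 193.50218200683594), 89.02272033691406) 10.205325967274774
```

View pics/w5.png

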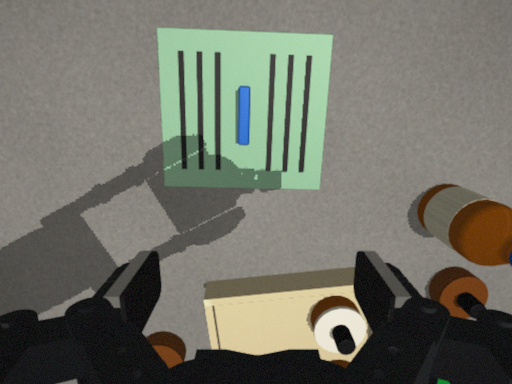

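>>> {"method": "drive_tool", "body": {
  "series": [
    [[0,0,-40],0],
    [[0,0,-40],0],
    [[0,0,0],0]
  ]
}}

```text
t: 9.82
ee_pos: [467.9, 333.7, 408.8]
tool_rot: [[-0.013, 1.0, 0.022], [1.0, 0.013, -0.02], [-0.021, 0.022, -1.0]]
ft_force: [0.3, 0.3, -0.2]
finger_gap: 85.2
```

>>> {"method": "drive_tool", "body": {
  "series": [
    [[0,0,10],0],
    [[0,0,10],0],
    [[0,0,10],0],
    [[0,0,10],0],
    [[0,0,10],0],
    [[0,0,10],0],
    [[0,0,10],0],
    [[0,0,0],0]
  ]
}}

```text
t: 10.48
ee_pos: [468.2, 322.1, 330.5]
tool_rot: [[0.006, 1.0, 0.021], [1.0, -0.005, -0.024], [-0.023, 0.021, -1.0]]
ft_force: [0.2, -0.4, 0.5]
finger_gap: 85.1
```

>>> {"method": "drive_tool", "body": {
  "series": [
    [[0,0,-40],0],
    [[0,0,-40],0],
    [[0,0,-40],0],
    [[0,0,0],0]
  ]
}}

```text
t: 10.82
ee_pos: [464.4, 320.6, 447.6]
tool_rot: [[0.012, 1.0, 0.006], [0.999, -0.012, -0.032], [-0.032, 0.006, -0.999]]
ft_force: [-0.1, 0.7, 0.9]
finger_gap: 85.2
```

>>> {"method": "drive_tool", "body": {
  "series": [
    [[8,0,12],0],
    [[8,0,12],0],
    [[8,0,12],0],
    [[8,0,12],0],
    [[8,0,12],0],
    [[8,0,12],0],
    [[8,0,12],0],
    [[8,0,12],0]
  ]
}}

```text
t: 11.48
ee_pos: [465.2, 380.4, 338.1]
tool_rot: [[0.024, 1.0, 0.006], [0.999, -0.023, -0.033], [-0.033, 0.007, -0.999]]
ft_force: [-0.3, 0.7, 0.2]
finger_gap: 84.9
```

```bash
python3 plan.py 464 394 200 0 20
```

```text
from [465.2 380.4 338.1] yaw -1.3 n 7 F [-0.3  0.7  0.2] t 11.48 q [ 0.57  0.47  1.23 -0.03  1.45  0.6 ]
[[[2.6, -0.4, 19.7], -0.2], [[2.6, -0.3, 19.7], -0.2], [[2.6, -0.3, 19.7], -0.2], [[2.6, -0.3, 19.7], -0.2], [[2.6, -0.3, 19.7], -0.2], [[2.6, -0.3, 19.7], -0.2], [[2.6, -0.3, 19.7], -0.2]]
```

>>> {"method": "drive_tool", "body": {
  "series": [
    [[3,0,20],-0.2],
    [[3,0,20],-0.2],
    [[3,0,20],-0.2],
    [[3,0,20],-0.2],
    [[3,0,20],-0.2],
    [[3,0,20],-0.2],
    [[3,0,20],-0.2],
    [[0,0,0],0]
  ]
}}

```text
t: 12.15
ee_pos: [456.5, 393.1, 171.1]
tool_rot: [[0.003, 1.0, -0.015], [0.999, -0.003, -0.045], [-0.045, -0.014, -0.999]]
ft_force: [-0.8, 0.1, -0.4]
finger_gap: 84.8
```

```bash
python3 - <<'E'
from h import *
import plan;plan.show()
s=manip.read_state();f=grab_frame('wrist');save('w6',f);T=T_of(f,s)
print(np.array(s['tool_rot'])[:,2].round(3))
P=cloud(f,T);hsv=cv2.cvtColor(f['color'],cv2.COLOR_RGB2HSV);z=P[...,2];ok=f['z_map']>0
m=ok&(z>35)&(z<60)&(hsv[...,0]>100)&(hsv[...,0]<130)&(hsv[...,1]>100)&(P[...,1]>300)
print('rib',cv2.minAreaRect(P[m][:,:2].astype(np.float32)),m.sum(),np.percentile(z[m],[5,50,95]))
E
python3 plan.py 465 396 92 0 20
```

```text
t 12.15 p [456.5 393.1 171.1] yaw -0.2 F [-0.8  0.1 -0.4] gap 84.8 q [ 0.6   0.62  1.44 -0.03  1.11  0.61]
[-0.015 -0.045 -0.999]
rib ((465.770263671875, 393.4841613769531), (59.698577880859375, 11.948894500732422), 89.84368133544922) 1724 [44.21318525 45.89749883 46.98738285]
from [456.9 393.3 172.9] yaw -0.2 n 5 F [-0.8  0.6  0.1] t 12.2 q [ 0.6   0.62  1.44 -0.03  1.11  0.61]
[[[1.3, 1.8, 16.1], -0.0], [[1.3, 1.8, 16.1], -0.0], [[1.3, 1.8, 16.1], -0.0], [[1.3, 1.8, 16.1], -0.0], [[1.3, 1.8, 16.1], -0.0]]
```

View pics/w6.png

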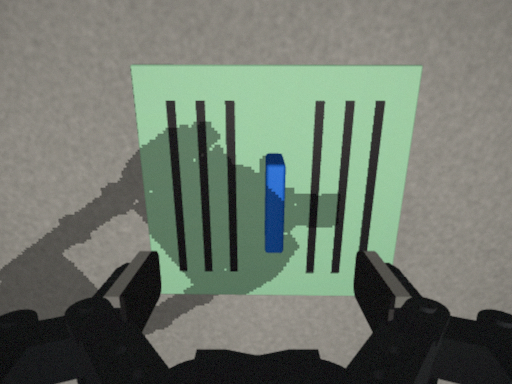

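>>> {"method": "drive_tool", "body": {
  "series": [
    [[2,2.5,16],0],
    [[2,2.5,16],0],
    [[1.5,2.5,16],0],
    [[1.5,2.5,16],0],
    [[0,0,8],0],
    [[0,0,0],0]
  ]
}}

```text
t: 12.7
ee_pos: [467.1, 397.1, 102.3]
tool_rot: [[0.006, 1.0, -0.007], [0.999, -0.007, -0.04], [-0.04, -0.007, -0.999]]
ft_force: [-0.1, 0.2, -0.4]
finger_gap: 85.0
```

```bash
python3 plan.py 466.7 396 87 0 20; python3 -c "
from h import *
print(np.array(manip.read_state()['tool_rot'])[:,2].round(3))"
```

```text
from [467.1 397.1 102.3] yaw -0.4 n 1 F [-0.1  0.2 -0.4] t 12.7 q [ 0.59  0.72  1.47 -0.04  0.98  0.62]
[[[-0.5, -0.3, 15.3], -0.4]]
[-0.007 -0.04  -0.999]
```

>>> {"method": "drive_tool", "body": {
  "series": [
    [[0,-0.5,7],0],
    [[0,0,6],0],
    [[0,0,0],0]
  ]
}}

```text
t: 12.95
ee_pos: [467.1, 396.8, 90.9]
tool_rot: [[0.007, 1.0, -0.004], [0.999, -0.007, -0.038], [-0.038, -0.004, -0.999]]
ft_force: [-0.2, -1.1, 0.6]
finger_gap: 84.9
```

>>> {"method": "drive_tool", "body": {
  "hand": 0,
  "series": [
    [[0,0,0],0],
    [[0,0,0],0],
    [[0,0,0],0],
    [[0,0,0],0],
    [[0,0,0],0],
    [[0,0,0],0],
    [[0,0,0],0],
    [[0,0,0],0]
  ]
}}

```text
t: 13.62
ee_pos: [467.7, 397.5, 93.7]
tool_rot: [[0.007, 1.0, -0.001], [0.999, -0.007, -0.035], [-0.035, -0.0, -0.999]]
ft_force: [0.4, 1.1, -0.5]
finger_gap: 10.6
```

>>> {"method": "drive_tool", "body": {
  "series": [
    [[0,0,-15],0],
    [[0,0,-25],0],
    [[0,0,-25],0],
    [[0,0,-25],0],
    [[0,0,-25],0],
    [[0,0,-25],0],
    [[0,0,0],0]
  ]
}}

```text
t: 14.2
ee_pos: [465.1, 400.7, 230.8]
tool_rot: [[0.007, 1.0, -0.017], [0.999, -0.008, -0.046], [-0.046, -0.016, -0.999]]
ft_force: [1.2, 1.1, -3.3]
finger_gap: 10.9
```

```bash
cat > stat.py <<'E'
from h import *
from scipy.optimize import minimize
def station():
    out=[]
    for c in ['top','side']:
        f=grab_frame(c);save('st_'+c,f);T=T_of(f);P=cloud(f,T);ok=f['z_map']>0;x,y,z=[P[...,i] for i in range(3)]
        hsv=cv2.cvtColor(f['color'],cv2.COLOR_RGB2HSV)
        m=ok&(x>400)&(x<700)&(y>-290)&(y<230)&(z>37)&(z<50)
        dk=hsv[...,2]
        n,lab,stt,cen=cv2.connectedComponentsWithStats(m.astype(np.uint8),connectivity=8)
        i=1+np.argmax(stt[1:,4]);r=cv2.minAreaRect(P[lab==i][:,:2].astype(np.float32));print(c,'rim',r)
        bl=ok&(hsv[...,0]>95)&(hsv[...,0]<125)&(hsv[...,1]>110)&(x>400)&(x<700)&(y>-290)&(y<-150)&(z>35)&(z<60)
        print(' lip',cv2.minAreaRect(P[bl][:,:2].astype(np.float32)),P[bl].mean(0))
        bl=ok&(x>440)&(x<680)&(y>-260)&(y<0)&(z>0)&(z<14)
        n,lab,stt,cen=cv2.connectedComponentsWithStats(bl.astype(np.uint8));i=1+np.argmax(stt[1:,4])
        print(' sumpfloor',cv2.minAreaRect(P[lab==i][:,:2].astype(np.float32)))
        # dish knobs/lids: white lid z 55..66
        for zz,nm in [((56,66),'lid'),((76,95),'knob')]:
            m=ok&(x>430)&(x<690)&(y>-250)&(y<200)&(z>zz[0])&(z<zz[1])
            n,lab,stt,cen=cv2.connectedComponentsWithStats(m.astype(np.uint8))
            for i in range(1,n):
                if stt[i,4]>=6: print(' ',nm,P[lab==i].mean(0).round(1),stt[i,4])
station()
E
python3 stat.py; python3 plan.py 560 100 250 -174 30
```

```text
top rim ((554.6392822265625, -34.89048767089844), (220.17910766601562, 440.66021728515625), 6.798147201538086)
 lip ((576.3811645507812, -238.4561309814453), (212.28207397460938, 18.14163589477539), 7.032227516174316) [ 569.56392739 -237.81939858   44.76854379]
 sumpfloor ((569.2274780273438, -152.69781494140625), (200.4494171142578, 146.5367889404297), 6.933962345123291)
  lid [601.1  35.9  60.3] 212
  lid [588.7 137.1  60.1] 220
  knob [601.1  36.4  87.5] 35
  knob [587.9 137.3  86.6] 35
side rim ((630.4886474609375, -189.67213439941406), (276.6138000488281, 144.14138793945312), 52.26011657714844)
 lip ((592.143798828125, -231.6935577392578), (177.59983825683594, 25.35445213317871), 8.628387451171875) [ 591.08905722 -233.35378674   44.82288255]
 sumpfloor ((600.6739501953125, -154.45849609375), (137.66290283203125, 148.13616943359375), 5.928455352783203)
  lid [594.4 150.9  60.3] 150
  knob [584.7 139.9  87. ] 55
from [463.6 399.5 225.8] yaw -0.5 n 27 F [-0.1  0.1 -4.9] t 14.3 q [ 0.6   0.59  1.34 -0.03  1.26  0.61]
[[[-11.1, 3.6, -0.4], 6.4], [[-10.6, 4.9, -0.5], 6.4], [[-10.0, 6.0, -0.5], 6.4], [[-9.3, 7.1, -0.6], 6.4], [[-8.4, 8.1, -0.7], 6.4], [[-7.5, 9.0, -0.7], 6.4], [[-6.4, 9.7, -0.8], 6.4], [[-5.3, 10.4, -0.9], 6.4]]
[[[-4.1, 10.9, -0.9], 6.4], [[-2.8, 11.3, -1.0], 6.4], [[-1.6, 11.5, -1.1], 6.4], [[-0.3, 11.6, -1.2], 6.4], [[1.0, 11.6, -1.2], 6.4], [[2.3, 11.4, -1.3], 6.4], [[3.6, 11.0, -1.3], 6.4], [[4.8, 10.6, -1.4], 6.4]]
[[[6.0, 9.9, -1.4], 6.4], [[7.0, 9.2, -1.5], 6.4], [[8.0, 8.4, -1.5], 6.4], [[8.9, 7.4, -1.5], 6.4], [[9.7, 6.3, -1.5], 6.4], [[10.3, 5.2, -1.5], 6.4], [[10.9, 4.0, -1.5], 6.4], [[11.3, 2.8, -1.5], 6.4]]
[[[11.5, 1.5, -1.5], 6.4], [[11.6, 0.2, -1.5], 6.4], [[11.5, -1.1, -1.5], 6.4]]
```

View pics/st_side.png

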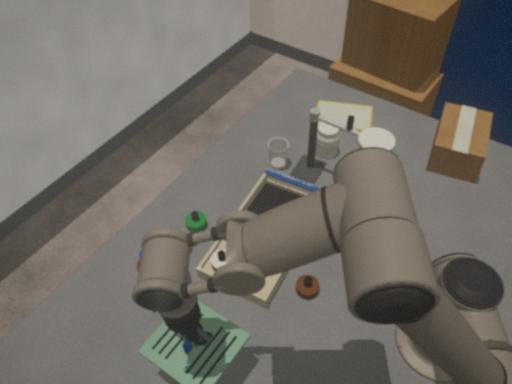

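```bash
python3 plan.py 569 -115 235 6.8 30
```

```text
from [463.6 399.5 225.8] yaw -0.5 n 18 F [-0.1  0.1 -4.9] t 14.3 q [ 0.6   0.59  1.34 -0.03  1.26  0.61]
[[[-28.5, 6.1, 0.8], -0.4], [[-28.6, 5.9, 0.8], -0.4], [[-28.6, 5.7, 0.8], -0.4], [[-28.7, 5.5, 0.8], -0.4], [[-28.7, 5.3, 0.8], -0.4], [[-28.7, 5.1, 0.8], -0.4], [[-28.8, 4.9, 0.8], -0.4], [[-28.8, 4.7, 0.8], -0.4]]
[[[-28.8, 4.5, 0.8], -0.4], [[-28.9, 4.3, 0.8], -0.4], [[-28.9, 4.1, 0.8], -0.4], [[-28.9, 3.8, 0.9], -0.4], [[-28.9, 3.6, 0.9], -0.4], [[-29.0, 3.4, 0.9], -0.4], [[-29.0, 3.2, 0.9], -0.4], [[-29.0, 3.0, 0.9], -0.4]]
[[[-29.0, 2.8, 0.9], -0.4], [[-29.0, 2.6, 0.9], -0.4]]
```

>>> {"method": "drive_tool", "body": {
  "series": [
    [[-12,3,0],0],
    [[-24,6,0],-0.5],
    [[-29,6,1],-0.5],
    [[-29,6,1],-0.5],
    [[-29,5,1],-0.5],
    [[-29,5,1],-0.5],
    [[-29,5,1],-0.5],
    [[-29,5,1],-0.5]
  ]
}}

```text
t: 14.97
ee_pos: [501.2, 180.1, 209.8]
tool_rot: [[-0.068, 0.996, -0.053], [0.996, 0.065, -0.062], [-0.059, -0.058, -0.997]]
ft_force: [0.9, -0.3, -3.9]
finger_gap: 10.9
```

>>> {"method": "drive_tool", "body": {
  "series": [
    [[-29,4,1],-0.5],
    [[-29,4,1],-0.5],
    [[-29,4,1],-0.5],
    [[-29,4,1],-0.5],
    [[-29,3,1],-0.5],
    [[-29,3,1],-0.5],
    [[-20,3,1],-0.5],
    [[-10,0,1],-0.5]
  ]
}}

```text
t: 15.63
ee_pos: [535.6, -40.5, 193.6]
tool_rot: [[-0.137, 0.987, -0.087], [0.989, 0.132, -0.064], [-0.051, -0.095, -0.994]]
ft_force: [-0.4, 0.3, -4.2]
finger_gap: 11.1
```

```bash
python3 plan.py 569 -115 235 6.8 30
python3 - <<'E'
from h import *
s=manip.read_state();print(np.array(s['tool_rot']).round(3))
f=grab_frame('wrist');save('w7',f)
E
```

```text
from [535.6 -40.5 193.6] yaw 7.6 n 4 F [-0.4  0.3 -4.2] t 15.63 q [-0.18  0.51  1.59 -0.09  1.12 -0.28]
[[[-20.1, 4.8, -9.8], 0.2], [[-20.1, 4.9, -9.8], 0.2], [[-20.1, 4.9, -9.9], 0.2], [[-20.0, 5.0, -9.9], 0.2]]
[[-0.137  0.987 -0.087]
 [ 0.989  0.132 -0.064]
 [-0.051 -0.095 -0.994]]
```

View pics/w7.png

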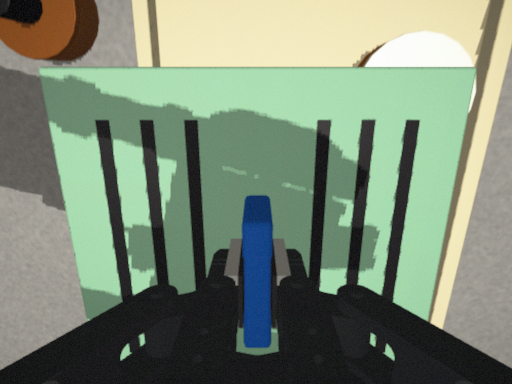

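>>> {"method": "drive_tool", "body": {
  "series": [
    [[0,0,0],0],
    [[0,0,0],0],
    [[0,0,0],0],
    [[0,0,0],0]
  ]
}}

```text
t: 16.02
ee_pos: [533.5, -43.1, 190.2]
tool_rot: [[-0.134, 0.987, -0.093], [0.99, 0.128, -0.062], [-0.05, -0.1, -0.994]]
ft_force: [-1.7, -2.4, 3.1]
finger_gap: 10.5
```

>>> {"method": "drive_tool", "body": {
  "series": [
    [[0,0,-15],0],
    [[0,0,-15],0],
    [[0,0,-15],0],
    [[0,0,0],0]
  ]
}}

```text
t: 16.35
ee_pos: [535.3, -37.1, 233.4]
tool_rot: [[-0.138, 0.985, -0.101], [0.989, 0.133, -0.062], [-0.048, -0.109, -0.993]]
ft_force: [0.8, -0.9, -3.4]
finger_gap: 10.8
```

>>> {"method": "drive_tool", "body": {
  "series": [
    [[0,0,0],0],
    [[0,0,0],0],
    [[0,0,0],0],
    [[0,0,0],0]
  ]
}}

```text
t: 16.68
ee_pos: [533.3, -35.1, 230.0]
tool_rot: [[-0.142, 0.984, -0.107], [0.989, 0.136, -0.061], [-0.046, -0.114, -0.992]]
ft_force: [-0.5, 0.0, -4.8]
finger_gap: 10.8
```

```bash
python3 plan.py 577 -113 175 6.8 40
```

```text
from [533.3 -35.1 230. ] yaw 7.9 n 3 F [-0.5  0.  -4.8] t 16.68 q [-0.17  0.47  1.54 -0.08  1.22 -0.28]
[[[-26.9, 12.9, 18.2], 0.4], [[-26.8, 13.1, 18.2], 0.4], [[-26.8, 13.2, 18.2], 0.4]]
```

>>> {"method": "drive_tool", "body": {
  "series": [
    [[-27,13,16],0.4],
    [[-27,13,16],0.4],
    [[-27,13,16],0.4]
  ]
}}

```text
t: 16.93
ee_pos: [577.6, -109.7, 182.0]
tool_rot: [[-0.128, 0.986, -0.105], [0.991, 0.122, -0.06], [-0.047, -0.112, -0.993]]
ft_force: [1.1, 0.6, -3.6]
finger_gap: 10.7
```

```bash
python3 plan.py 577 -113 160 6.8 40
cat > pan.py <<'E'
from h import *
import sys
S=(555.8,-44.8,np.radians(6.8))
def to_st(P):
    c,s=np.cos(S[2]),np.sin(S[2]);d=np.atleast_2d(P)-[S[0],S[1],0]
    return np.stack([c*d[:,0]+s*d[:,1],-s*d[:,0]+c*d[:,1],d[:,2]],1)
def st_w(p):
    c,s=np.cos(S[2]),np.sin(S[2]);return np.array([S[0]+c*p[0]-s*p[1],S[1]+s*p[0]+c*p[1]])
def panel_plane(cams=('wrist',),nm='pp'):
    for c in cams:
        s=manip.read_state();f=grab_frame(c);save(nm+'_'+c,f);T=T_of(f,s);P=cloud(f,T)
        hsv=cv2.cvtColor(f['color'],cv2.COLOR_RGB2HSV);ok=f['z_map']>0
        m=ok&(hsv[...,0]>45)&(hsv[...,0]<90)&(hsv[...,1]>40)&(hsv[...,1]<140)&(hsv[...,2]>90)
        n,lab,stt,cen=cv2.connectedComponentsWithStats(cv2.morphologyEx(m.astype(np.uint8),cv2.MORPH_CLOSE,np.ones((3,3))));
        if n<2: print('none');continue
        i=1+np.argmax(stt[1:,4]);Q=to_st(P[(lab==i)&m])
        A=np.c_[Q[:,:2],np.ones(len(Q))];co,*_=np.linalg.lstsq(A,Q[:,2],rcond=None)
        r=abs(A@co-Q[:,2])<6;co,*_=np.linalg.lstsq(A[r],Q[r,2],rcond=None);Q=Q[r]
        print(c,len(Q),'dz/dx %.4f dz/dy %.4f z0 %.1f'%tuple(co),'x',np.percentile(Q[:,0],[.3,99.7]).round(1),'y',np.percentile(Q[:,1],[.3,99.7]).round(1),'rect',cv2.minAreaRect(Q[:,:2].astype(np.float32)))
    s=manip.read_state();print('toolz',np.array(s['tool_rot'])[:,2].round(3),'tcp st',to_st(s['ee_pos']).round(1),'F',np.round(s['ft_force'],1),'tq',np.round(s['torque'],2))
if __name__=='__main__': panel_plane(sys.argv[2:] or ('wrist',),sys.argv[1])
E
python3 pan.py p1 wrist top
```

```text
from [ 577.6 -109.7  182. ] yaw 7.0 n 1 F [ 1.1  0.6 -3.6] t 16.93 q [-0.28  0.61  1.44 -0.09  1.18 -0.37]
[[[-2.2, 1.5, 22.1], 0.2]]
wrist 71732 dz/dx -0.1113 dz/dy -0.0118 z0 98.7 x [-88.7  98. ] y [-109.5   14.8] rect ((4.454071044921875, -50.25353240966797), (189.47726440429688, 131.04840087890625), 0.03509104251861572)
top 150 dz/dx 0.0304 dz/dy 0.2123 z0 131.0 x [-88.6  24.5] y [-164.  -102.8] rect ((-35.16300964355469, -145.05670166015625), (34.919315338134766, 126.01815795898438), 62.902339935302734)
toolz [-0.109 -0.06  -0.992] tcp st [[ 13.3 -70.1 178.9]] F [-1.4  0.6 -4.2] tq [ 0.19 -0.06 -0.04]
```

View pics/p1_wrist.png

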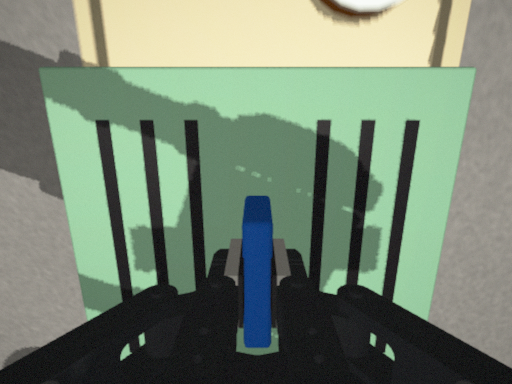

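>>> {"method": "drive_tool", "body": {
  "series": [
    [[-1,-1,17],0.1],
    [[-1,-1,16],0.1]
  ]
}}

```text
t: 17.2
ee_pos: [573.3, -118.3, 146.3]
tool_rot: [[-0.118, 0.987, -0.106], [0.992, 0.112, -0.061], [-0.048, -0.113, -0.992]]
ft_force: [-0.5, 0.1, -4.3]
finger_gap: 10.6
```

```bash
python3 pan.py p2 wrist
```

```text
wrist 71659 dz/dx -0.1122 dz/dy -0.0116 z0 62.3 x [-93.8  92.9] y [-117.6    6.7] rect ((-0.6588897705078125, -58.52827453613281), (131.04478454589844, 189.33155822753906), 89.62352752685547)
toolz [-0.111 -0.059 -0.992] tcp st [[  7.  -74.6 143.3]] F [-2.1 -1.  -7.2] tq [0.13 0.03 0.02]
```

>>> {"method": "drive_tool", "body": {
  "series": [
    [[0,0.5,5],0],
    [[0,0.5,5],0],
    [[0,0.5,4],0]
  ]
}}

```text
t: 17.5
ee_pos: [571.1, -118.9, 129.6]
tool_rot: [[-0.118, 0.987, -0.112], [0.992, 0.112, -0.06], [-0.046, -0.118, -0.992]]
ft_force: [-2.6, -4.0, 6.7]
finger_gap: 10.8
```

```bash
python3 pan.py p3 wrist
```

```text
wrist 73822 dz/dx -0.0900 dz/dy 0.0349 z0 49.1 x [-95.7  91.1] y [-118.5    7.6] rect ((-2.3009414672851562, -58.864830017089844), (133.8821563720703, 189.86387634277344), 89.81359100341797)
toolz [-0.112 -0.06  -0.992] tcp st [[  6.5 -75.4 129.2]] F [-1.6 -2.9  4.4] tq [ 0.05 -0.37 -0.09]
```

>>> {"method": "drive_tool", "body": {
  "series": [
    [[0,1,4],0],
    [[0,1,4],0],
    [[0,0.5,4],0]
  ]
}}

```text
t: 17.8
ee_pos: [574.0, -120.6, 123.4]
tool_rot: [[-0.119, 0.987, -0.105], [0.992, 0.112, -0.064], [-0.052, -0.111, -0.992]]
ft_force: [-8.1, -2.8, 12.8]
finger_gap: 10.8
```

```bash
python3 pan.py p4 wrist
```

```text
wrist 78757 dz/dx -0.0748 dz/dy 0.1122 z0 49.2 x [-92.5  94.9] y [-122.1    7.8] rect ((2.421905517578125, -60.88981628417969), (192.9059295654297, 138.3477020263672), 0.129380002617836)
toolz [-0.104 -0.064 -0.993] tcp st [[  9.3 -77.5 123. ]] F [-2.4 -3.5  3.8] tq [-0.01 -0.3  -0.13]
```

>>> {"method": "drive_tool", "body": {
  "series": [
    [[0,-0.5,5],0],
    [[0,-0.5,5],0],
    [[0,-0.5,5],0],
    [[0,0,5],0]
  ]
}}

```text
t: 18.18
ee_pos: [573.6, -122.4, 115.1]
tool_rot: [[-0.119, 0.989, -0.09], [0.991, 0.113, -0.069], [-0.058, -0.098, -0.993]]
ft_force: [-13.8, 1.6, 24.6]
finger_gap: 10.8
```

```bash
python3 pan.py p5 wrist
```

```text
wrist 82526 dz/dx -0.0200 dz/dy 0.1678 z0 45.3 x [-91.3  96.7] y [-125.3    7.4] rect ((3.6650619506835938, -63.523048400878906), (192.85540771484375, 142.8629150390625), 0.15585386753082275)
toolz [-0.09  -0.069 -0.994] tcp st [[  8.6 -79.2 115.1]] F [-12.    1.1  23.3] tq [0.68 0.28 0.27]
```

View pics/p5_wrist.png

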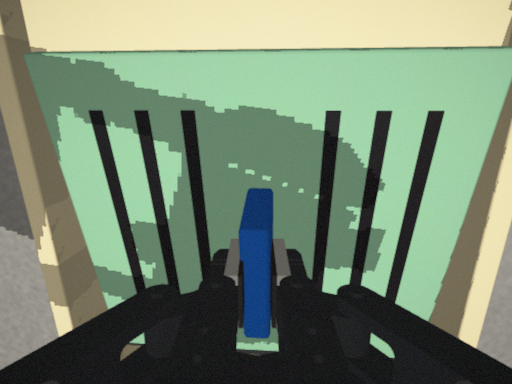

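>>> {"method": "drive_tool", "body": {
  "series": [
    [[0,-0.5,2],0],
    [[0,-0.5,2],0],
    [[0,-0.5,2],0],
    [[0,-0.5,2],0],
    [[0,-0.5,2],0],
    [[0,-0.5,2],0],
    [[0,-0.5,2],0],
    [[0,-0.5,2],0]
  ]
}}

```text
t: 18.9
ee_pos: [573.2, -122.4, 117.4]
tool_rot: [[-0.124, 0.99, -0.067], [0.99, 0.119, -0.076], [-0.067, -0.076, -0.995]]
ft_force: [-5.0, -0.3, 7.5]
finger_gap: 10.5
```

```bash
python3 pan.py p6 wrist
```

```text
wrist 82844 dz/dx -0.0416 dz/dy 0.1609 z0 47.2 x [-90.8  97.1] y [-126.2    6.9] rect ((3.65869140625, -64.0804443359375), (192.58071899414062, 143.60328674316406), 0.12001943588256836)
toolz [-0.067 -0.076 -0.995] tcp st [[  8.  -79.  117.3]] F [-4.4  0.2  7.6] tq [ 0.78 -0.01  0.28]
```

>>> {"method": "drive_tool", "body": {
  "series": [
    [[0,-0.5,4],0],
    [[0,-0.5,4],0],
    [[0,-0.5,4],0],
    [[0,-0.5,3],0],
    [[0,-0.5,3],0],
    [[0,-0.5,3],0],
    [[0,-0.5,3],0],
    [[0,-0.5,3],0]
  ]
}}

```text
t: 19.62
ee_pos: [571.8, -123.0, 113.7]
tool_rot: [[-0.125, 0.991, -0.044], [0.989, 0.122, -0.081], [-0.075, -0.054, -0.996]]
ft_force: [-10.2, 4.0, 20.2]
finger_gap: 10.8
```

>>> {"method": "drive_tool", "body": {
  "series": [
    [[0,-0.5,3],0],
    [[0,-0.5,3],0],
    [[0,-0.5,3],0],
    [[0,-0.5,3],0],
    [[0,-0.5,3],0],
    [[0,-0.5,3],0]
  ]
}}

```text
t: 20.12
ee_pos: [570.8, -122.8, 113.6]
tool_rot: [[-0.125, 0.992, -0.028], [0.989, 0.122, -0.085], [-0.081, -0.038, -0.996]]
ft_force: [-9.8, 2.9, 20.4]
finger_gap: 10.7
```

```bash
python3 pan.py p7 wrist
```

```text
wrist 84306 dz/dx -0.0015 dz/dy 0.1669 z0 43.8 x [-90.2  97.7] y [-127.9    6.5] rect ((4.327239990234375, -65.07962799072266), (191.97186279296875, 143.99935913085938), 0.3656291365623474)
toolz [-0.028 -0.085 -0.996] tcp st [[  5.6 -79.2 113.6]] F [-8.7  2.3 19.6] tq [0.94 0.72 0.08]
```

>>> {"method": "drive_tool", "body": {
  "series": [
    [[0,-0.7,3],0],
    [[0,-0.7,3],0],
    [[0,-0.7,3],0],
    [[0,-0.7,3],0],
    [[0,-0.7,3],0],
    [[0,-0.7,3],0],
    [[0,-0.7,3],0],
    [[0,-0.7,3],0]
  ]
}}

```text
t: 20.83
ee_pos: [569.5, -122.7, 113.4]
tool_rot: [[-0.123, 0.992, -0.004], [0.988, 0.122, -0.09], [-0.089, -0.015, -0.996]]
ft_force: [-7.6, 3.5, 19.8]
finger_gap: 10.8
```

>>> {"method": "drive_tool", "body": {
  "series": [
    [[0,-0.7,3],0],
    [[0,-0.7,3],0],
    [[0,-0.7,3],0],
    [[0,-0.7,3],0]
  ]
}}

```text
t: 21.17
ee_pos: [568.9, -122.6, 113.3]
tool_rot: [[-0.123, 0.992, 0.007], [0.988, 0.123, -0.093], [-0.093, -0.005, -0.996]]
ft_force: [-7.0, 2.5, 19.9]
finger_gap: 10.7
```

```bash
python3 pan.py p8 wrist
```

```text
wrist 85553 dz/dx -0.0005 dz/dy 0.1668 z0 43.8 x [-90.2  97.8] y [-128.9    6.7] rect ((4.445709228515625, -65.64251708984375), (192.0433349609375, 144.8245391845703), 0.3547576367855072)
toolz [ 0.007 -0.093 -0.996] tcp st [[  3.8 -78.8 113.4]] F [-7.5  3.2 20.2] tq [ 0.67  1.12 -0.03]
```

>>> {"method": "drive_tool", "body": {
  "series": [
    [[0,-1,-12],0],
    [[0,-1,-8],0]
  ]
}}

```text
t: 21.38
ee_pos: [566.5, -120.3, 133.4]
tool_rot: [[-0.123, 0.992, 0.006], [0.988, 0.123, -0.092], [-0.092, -0.005, -0.996]]
ft_force: [0.6, -0.5, -3.1]
finger_gap: 10.6
```

```bash
python3 pan.py p9 wrist
```

```text
wrist 85038 dz/dx -0.0028 dz/dy 0.1605 z0 62.9 x [-92.3  95.5] y [-126.2    9.1] rect ((2.6698074340820312, -64.27645111083984), (193.7530517578125, 147.3506317138672), 0.34311676025390625)
toolz [ 0.007 -0.093 -0.996] tcp st [[  1.8 -76.3 134.4]] F [ 0.1  1.  -2.3] tq [0.07 0.   0.03]
```

>>> {"method": "drive_tool", "body": {
  "series": [
    [[-10,-1,2],0.2],
    [[-10,0,2],0.1]
  ]
}}

```text
t: 21.6
ee_pos: [568.3, -139.7, 132.2]
tool_rot: [[-0.12, 0.993, 0.008], [0.988, 0.12, -0.092], [-0.093, -0.003, -0.996]]
ft_force: [-0.3, -0.3, -4.5]
finger_gap: 11.0
```

```bash
python3 pan.py p10 wrist side
```

```text
wrist 85036 dz/dx -0.0005 dz/dy 0.1605 z0 64.7 x [-92.6  95.3] y [-145.7  -10.4] rect ((2.8001785278320312, -83.52314758300781), (193.69418334960938, 146.9231719970703), 0.18222525715827942)
side 1375 dz/dx -0.0008 dz/dy 0.1623 z0 63.6 x [-95.2  93.6] y [-185.9  -11.5] rect ((-0.8852462768554688, -96.60653686523438), (194.09420776367188, 176.52122497558594), 2.4082374572753906)
toolz [ 0.007 -0.092 -0.996] tcp st [[  0.9 -97.1 131.5]] F [ 0.  -0.4 -4.3] tq [ 0.09 -0.02 -0.01]
```

View pics/p10_side.png

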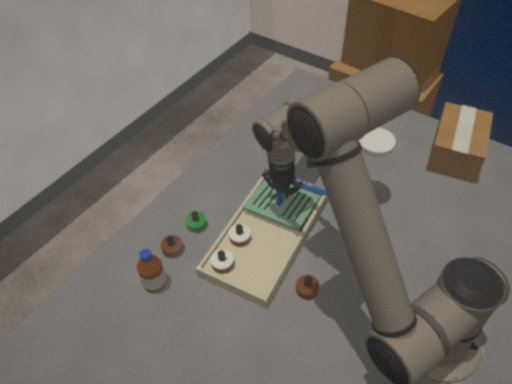

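>>> {"method": "drive_tool", "body": {
  "series": [
    [[-7,-0.5,3],0],
    [[-8,-0.5,3],0]
  ]
}}

```text
t: 21.87
ee_pos: [568.7, -155.6, 125.9]
tool_rot: [[-0.117, 0.993, 0.005], [0.989, 0.117, -0.088], [-0.088, -0.005, -0.996]]
ft_force: [-5.1, 53.2, 23.4]
finger_gap: 10.6
```

```bash
python3 pan.py p11 wrist side
```

```text
wrist 85240 dz/dx -0.0000 dz/dy 0.1497 z0 59.8 x [-94.1  93.7] y [-160.5  -25.3] rect ((1.4986801147460938, -96.80628967285156), (193.58377075195312, 143.9654083251953), 0.17665494978427887)
side 1356 dz/dx 0.0008 dz/dy 0.1510 z0 58.8 x [-96.5  91.9] y [-189.1  -23.9] rect ((-2.3022003173828125, -106.73401641845703), (190.71731567382812, 170.78875732421875), 0.8388308882713318)
toolz [ 0.005 -0.088 -0.996] tcp st [[  -0.2 -111.5  126.2]] F [-1.6 10.4  2.6] tq [1.37 0.07 0.07]
```

>>> {"method": "drive_tool", "body": {
  "series": [
    [[2,0,3],0],
    [[1.5,0,4],0],
    [[1.5,0,4],0]
  ]
}}

```text
t: 22.22
ee_pos: [568.6, -151.2, 116.4]
tool_rot: [[-0.117, 0.993, 0.006], [0.989, 0.117, -0.086], [-0.087, -0.004, -0.996]]
ft_force: [-2.5, 5.8, 5.0]
finger_gap: 10.7
```

```bash
python3 pan.py p12 wrist side
```

```text
wrist 78722 dz/dx 0.0001 dz/dy 0.0398 z0 37.9 x [-93.8  94.2] y [-154.  -24.] rect ((1.8282394409179688, -92.58894348144531), (194.00621032714844, 137.39305114746094), 0.03538825362920761)
side 1310 dz/dx -0.0023 dz/dy 0.0329 z0 35.0 x [-95.4  96.3] y [-192.3  -23.5] rect ((-0.03249359130859375, -107.28687286376953), (194.21656799316406, 169.7950439453125), 0.5510741472244263)
toolz [ 0.006 -0.086 -0.996] tcp st [[   0.  -107.   115.8]] F [-1.9  5.3  1.7] tq [ 0.6   0.06 -0.02]
```

>>> {"method": "drive_tool", "body": {
  "series": [
    [[0.5,0,3],0],
    [[0.5,0,3],0],
    [[0,0,1],0]
  ]
}}

```text
t: 22.57
ee_pos: [568.4, -150.2, 113.0]
tool_rot: [[-0.118, 0.993, 0.007], [0.989, 0.118, -0.086], [-0.086, -0.003, -0.996]]
ft_force: [-2.3, 4.5, 1.7]
finger_gap: 11.1
```

```bash
python3 pan.py p13 wrist side
```

```text
wrist 76774 dz/dx 0.0003 dz/dy 0.0022 z0 30.5 x [-93.8  94.1] y [-152.2  -23.9] rect ((1.6092071533203125, -91.77450561523438), (135.941162109375, 193.60101318359375), 89.99911499023438)
side 1218 dz/dx -0.0009 dz/dy 0.0032 z0 29.0 x [-94.4  94.5] y [-191.3  -25.2] rect ((1.4300155639648438, -108.64373779296875), (170.82020568847656, 193.1857147216797), 89.83980560302734)
toolz [ 0.007 -0.085 -0.996] tcp st [[ 1.000e-01 -1.061e+02  1.128e+02]] F [-4.5  6.6  9.6] tq [0.33 0.56 0.01]
```

View pics/p13_wrist.png

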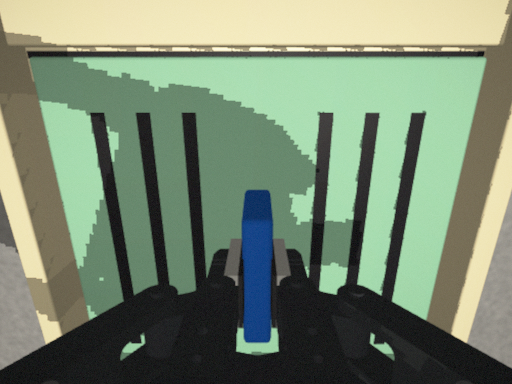

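>>> {"method": "drive_tool", "body": {
  "hand": 60,
  "series": [
    [[0,0,0],0],
    [[0,0,0],0],
    [[0,0,0],0],
    [[0,0,0],0],
    [[3,0,-15],0],
    [[0,0,-20],0],
    [[0,0,-30],0],
    [[0,0,-30],0]
  ]
}}

```text
t: 23.33
ee_pos: [565.4, -142.0, 202.3]
tool_rot: [[-0.116, 0.993, -0.005], [0.99, 0.115, -0.082], [-0.081, -0.015, -0.997]]
ft_force: [1.2, -1.0, 0.5]
finger_gap: 59.6
```

```bash
python3 pan.py p14 wrist side; python3 stat.py; python3 -c "
import plan;plan.show()"
```

```text
wrist 40174 dz/dx 0.0005 dz/dy 0.0002 z0 30.1 x [-94.1  94. ] y [-189.7  -24. ] rect ((-0.04276275634765625, -107.59659576416016), (189.9593505859375, 167.50811767578125), 0.020519256591796875)
side 1531 dz/dx 0.0007 dz/dy 0.0032 z0 29.0 x [-94.8  92.5] y [-193.  -25.] rect ((0.791595458984375, -107.63096618652344), (194.8130645751953, 172.63539123535156), 0.9373481273651123)
toolz [ 0.005 -0.086 -0.996] tcp st [[  0.4 -98.5 206.9]] F [-0.3 -0.2  0.5] tq [ 0.03 -0.04 -0.06]
top rim ((543.9541625976562, 56.273826599121094), (220.49610900878906, 257.6618957519531), 6.7438483238220215)
 lip ((577.8556518554688, -238.5399169921875), (215.15614318847656, 19.007848739624023), 6.8830766677856445) [ 543.85196308 -240.97689703   44.92324473]
 sumpfloor ((457.59033203125, -239.1232147216797), (20.328887939453125, 43.3403434753418), 13.150376319885254)
  lid [601.7  36.5  60.2] 216
  lid [587.5 137.5  60.3] 210
  knob [601.2  36.5  86.3] 35
  knob [588.1 137.6  87.2] 33
side rim ((552.0488891601562, -35.302764892578125), (222.76229858398438, 446.3352355957031), 6.71282958984375)
 lip ((570.3312377929688, -198.54835510253906), (213.57066345214844, 99.00492095947266), 10.182771682739258) [ 557.94033924 -234.56522116   45.13900196]
 sumpfloor ((450.4905090332031, -117.4363784790039), (20.56043815612793, 172.62997436523438), 0.32918697595596313)
  lid [ 565.6 -153.    62. ] 57
  lid [595.6  41.4  60.7] 250
  lid [582.9 141.8  60.7] 278
  knob [597.3  39.4  85.8] 54
  knob [584.7 140.   86.3] 57
t 23.53 p [ 566.  -142.2  202.7] yaw 6.6 F [ 0. -0. -0.] gap 60.2 q [-0.34  0.54  1.51 -0.09  1.07 -0.42]
```

View pics/p14_side.png

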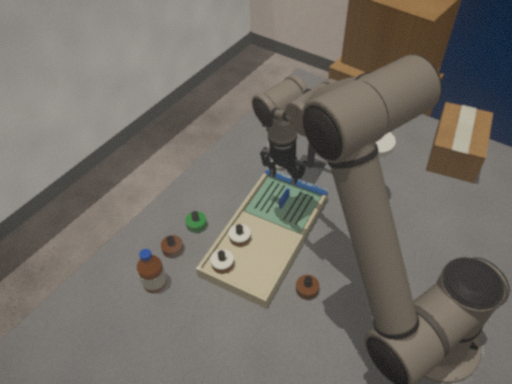

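View pics/p14_wrist.png

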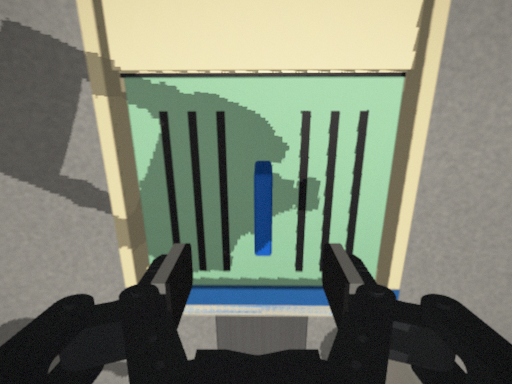

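```bash
python3 plan.py 600 43 200 -83.2 25
```

```text
from [ 566.  -142.2  202.7] yaw 6.6 n 14 F [ 0. -0. -0.] t 23.53 q [-0.34  0.54  1.51 -0.09  1.07 -0.42]
[[[12.8, 3.9, -0.9], 6.4], [[13.2, 2.5, -0.9], 6.4], [[13.4, 1.0, -0.9], 6.4], [[13.4, -0.5, -0.9], 6.4], [[13.3, -2.0, -0.9], 6.4], [[13.0, -3.5, -0.8], 6.4], [[12.5, -4.9, -0.8], 6.4], [[11.9, -6.3, -0.7], 6.4]]
[[[11.1, -7.6, -0.6], 6.4], [[10.2, -8.8, -0.6], 6.4], [[9.1, -9.9, -0.5], 6.4], [[8.0, -10.8, -0.3], 6.4], [[6.7, -11.6, -0.2], 6.4], [[5.4, -12.3, -0.1], 6.4]]
```

>>> {"method": "drive_tool", "body": {
  "hand": 60,
  "series": [
    [[13,4,-1],6.4],
    [[13,2.5,-1],6.4],
    [[13.5,1,-1],6.4],
    [[13.5,-0.5,-1],6.4],
    [[13,-2,-1],6.4],
    [[13,-3.5,-1],6.4],
    [[12.5,-5,-1],6.4],
    [[12,-6,-1],6.4]
  ]
}}

```text
t: 24.2
ee_pos: [582.9, -36.3, 188.2]
tool_rot: [[0.732, 0.681, -0.023], [0.678, -0.731, -0.079], [-0.071, 0.042, -0.997]]
ft_force: [0.2, -0.7, -0.8]
finger_gap: 60.0
```

```bash
python3 plan.py 600 43 200 -83.2 25
```

```text
from [582.9 -36.3 188.2] yaw -47.0 n 6 F [ 0.2 -0.7 -0.8] t 24.2 q [-0.16  0.57  1.5  -0.09  1.09  0.71]
[[[10.9, -7.6, -3.1], 6.0], [[10.0, -8.8, -3.1], 6.0], [[9.0, -9.8, -3.0], 6.0], [[8.0, -10.7, -3.0], 6.0], [[6.8, -11.5, -2.9], 6.0], [[5.5, -12.2, -2.9], 6.0]]
```

>>> {"method": "drive_tool", "body": {
  "series": [
    [[11,-7.5,-5],6],
    [[10,-9,-5],6],
    [[9,-10,-5],6],
    [[8,-11,-5],6],
    [[7,-11.5,-5],6],
    [[5.5,-12,-5],6]
  ]
}}

```text
t: 24.7
ee_pos: [597.6, 47.2, 199.0]
tool_rot: [[0.995, 0.087, -0.045], [0.084, -0.993, -0.078], [-0.052, 0.074, -0.996]]
ft_force: [0.2, 0.7, -0.4]
finger_gap: 59.7
```

```bash
cat > dish.py <<'E'
from h import *
from pan import to_st
import sys,plan
def dishes(c,nm):
    s=manip.read_state();f=grab_frame(c);save(nm+'_'+c,f);T=T_of(f,s);P=cloud(f,T);ok=f['z_map']>0
    hsv=cv2.cvtColor(f['color'],cv2.COLOR_RGB2HSV)
    Q=to_st(P.reshape(-1,3)).reshape(P.shape);x,y,z=Q[...,0],Q[...,1],Q[...,2]
    ins=ok&(abs(x)<100)&(y>-200)&(y<225)
    for nme,m in [('lid',ins&(z>55)&(z<65)&(hsv[...,1]<60)&(hsv[...,2]>120)),('knob',ins&(z>80)&(z<94)&(hsv[...,2]<80))]:
        n,lab,stt,cen=cv2.connectedComponentsWithStats(m.astype(np.uint8))
        for i in range(1,n):
            if stt[i,4]>=12:
                A=Q[lab==i]; (cx,cy),r=cv2.minEnclosingCircle(A[:,:2].astype(np.float32))
                print(c,nme,'st mean',A.mean(0).round(1),'circ',round(cx,1),round(cy,1),'r',round(r,1),'n',stt[i,4])
if __name__=='__main__':
    for c in sys.argv[2:]: dishes(c,sys.argv[1])
    plan.show();s=manip.read_state();tz=np.array(s['tool_rot'])[:,2];print('toolz',tz.round(3),'tip st',to_st(np.array(s['ee_pos'])+72*tz).round(1))
E
python3 dish.py d1 wrist top side
```

```text
wrist lid st mean [58.3 77.6 61.5] circ 54.5 76.9 r 32.6 n 5637
wrist lid st mean [ 57.9 176.4  61.6] circ 53.8 179.4 r 32.7 n 5774
wrist knob st mean [56.6 77.5 88.8] circ 55.3 77.4 r 10.7 n 1077
wrist knob st mean [ 56.  177.2  88.4] circ 54.2 178.5 r 10.9 n 1238
top lid st mean [ 48.  181.7  59.9] circ 53.6 178.2 r 32.3 n 155
top lid st mean [37.5 60.9 60.2] circ 38.5 60.0 r 19.4 n 48
top knob st mean [ 52.8 174.1  87.7] circ 52.8 173.0 r 6.9 n 13
side lid st mean [48.2 81.  60.5] circ 51.7 75.9 r 32.9 n 199
side lid st mean [ 49.4 182.2  60.4] circ 53.2 179.2 r 33.7 n 282
side knob st mean [50.7 80.1 87.1] circ 50.2 80.2 r 9.4 n 31
side knob st mean [ 49.8 182.6  87.9] circ 52.4 181.4 r 10.8 n 30
t 24.85 p [597.7  47.2 199.3] yaw -84.4 F [-0.6 -0.3 -0.4] gap 59.8 q [-0.02  0.59  1.42 -0.09  1.18  1.49]
toolz [-0.044 -0.078 -0.996] tip st [[ 48.7  81.1 127.6]]
```

View pics/d1_wrist.png

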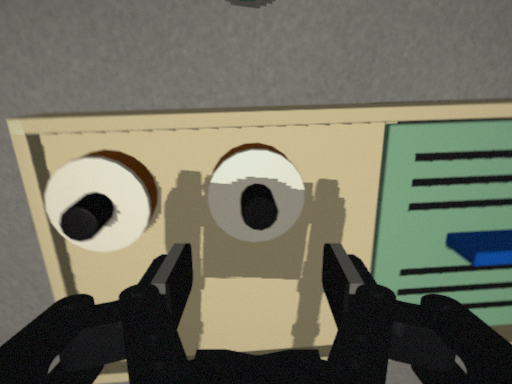

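```bash
cat > tip.py <<'E'
# tip.py stx sty tipz yaw_rel_station [mm/row] : plan so fingertip line passes target
from h import *
from pan import st_w
import plan,sys
a=[float(v) for v in sys.argv[1:]]
s=manip.read_state();tz=np.array(s['tool_rot'])[:,2]
w=np.append(st_w(a[:2]),a[2])
plan.plan(w-72*tz,a[3]+6.8,*(a[4:5]))
E
python3 tip.py 55 77 69 -90 20
```

```text
from [597.7  47.2 199.3] yaw -84.4 n 3 F [-0.6 -0.3 -0.4] t 24.85 q [-0.02  0.59  1.42 -0.09  1.18  1.49]
[[[3.1, -0.1, 19.4], -0.4], [[3.1, -0.1, 19.4], -0.4], [[3.1, -0.1, 19.4], -0.4]]
```

>>> {"method": "drive_tool", "body": {
  "series": [
    [[3.5,0,17],-0.4],
    [[3.5,0,17],-0.4],
    [[3,0,15],-0.4]
  ]
}}

```text
t: 25.1
ee_pos: [606.1, 42.0, 149.5]
tool_rot: [[0.991, 0.129, -0.041], [0.125, -0.989, -0.079], [-0.051, 0.074, -0.996]]
ft_force: [-0.3, -0.7, -0.5]
finger_gap: 60.2
```

```bash
python3 tip.py 55 77 70 -90 20; python3 dish.py d2 wrist
```

```text
from [606.1  42.  149.5] yaw -82.6 n 1 F [-0.3 -0.7 -0.5] t 25.1 q [-0.02  0.66  1.44 -0.09  1.08  1.46]
[[[-1.2, -2.7, 7.6], 0.6]]
wrist lid st mean [60.6 77.6 61.5] circ 54.9 76.6 r 32.6 n 8010
wrist lid st mean [ 60.  171.7  61.5] circ 53.9 178.1 r 32.4 n 7789
wrist knob st mean [57.4 77.  88.4] circ 55.5 76.8 r 10.9 n 1806
wrist knob st mean [ 60.7 107.6  88.4] circ 57.2 109.1 r 11.8 n 428
wrist knob st mean [61.5 45.6 90.8] circ 58.6 44.3 r 11.0 n 218
wrist knob st mean [ 55.9 175.6  87.9] circ 53.8 178.2 r 11.4 n 2221
wrist knob st mean [ 63.9 117.9  90.7] circ 64.1 118.0 r 2.3 n 70
t 25.15 p [604.8  41.6 145.9] yaw -82.6 F [-2.5 -0.1 -1.9] gap 60.1 q [-0.03  0.67  1.45 -0.09  1.08  1.46]
toolz [-0.046 -0.079 -0.996] tip st [[54.9 74.7 74.2]]
```

View pics/d2_wrist.png

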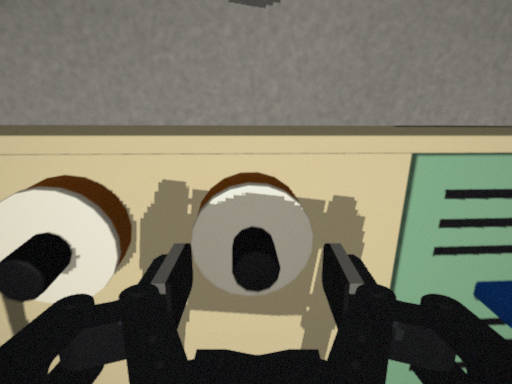

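>>> {"method": "drive_tool", "body": {
  "hand": 25,
  "series": [
    [[0,-2,3],0.5],
    [[0,0,0],0],
    [[0,0,0],0],
    [[0,0,0],0],
    [[0,0,0],0]
  ]
}}

```text
t: 25.57
ee_pos: [602.9, 40.9, 141.0]
tool_rot: [[0.991, 0.123, -0.052], [0.119, -0.99, -0.079], [-0.061, 0.072, -0.996]]
ft_force: [0.3, 0.8, -0.7]
finger_gap: 24.9
```

```bash
python3 dish.py d3 wrist side; python3 tip.py 54 40 70 -90 12
```

```text
wrist lid st mean [67.5 77.3 61.5] circ 54.5 76.6 r 32.9 n 6418
wrist lid st mean [ 57.6 169.1  61.6] circ 53.4 178.7 r 33.0 n 7918
wrist knob st mean [57.2 77.2 88.4] circ 55.4 76.7 r 11.1 n 2151
wrist knob st mean [60.7 58.7 87.4] circ 55.2 59.9 r 11.1 n 515
wrist knob st mean [60.2 94.  87.2] circ 53.7 93.1 r 12.2 n 562
wrist knob st mean [ 55.7 172.9  87.2] circ 53.9 177.8 r 11.3 n 1804
side lid st mean [43.8 83.  60.6] circ 52.2 76.6 r 33.2 n 151
side lid st mean [ 49.1 182.1  60.4] circ 52.9 178.1 r 33.4 n 277
side knob st mean [48.1 71.9 88.2] circ 49.8 76.3 r 16.6 n 26
side knob st mean [ 50.7 181.7  86.9] circ 49.5 178.8 r 10.2 n 30
t 25.67 p [602.9  41.  141.1] yaw -82.9 F [-0.4  1.   0.6] gap 25.0 q [-0.03  0.67  1.45 -0.09  1.07  1.47]
toolz [-0.052 -0.079 -0.996] tip st [[52.6 74.4 69.4]]
from [602.9  41.  141.1] yaw -82.9 n 3 F [-0.4  1.   0.6] t 25.67 q [-0.03  0.67  1.45 -0.09  1.07  1.47]
[[[0.4, 11.4, 0.6], 0.1], [[0.5, 11.4, 0.6], 0.1], [[0.5, 11.4, 0.6], 0.1]]
```

>>> {"method": "drive_tool", "body": {
  "series": [
    [[0.3,6,0],0],
    [[0.3,10,0],0],
    [[0.3,12,0],0],
    [[0.3,12,0],0]
  ]
}}

```text
t: 26.0
ee_pos: [609.4, 1.3, 145.2]
tool_rot: [[0.991, 0.127, -0.05], [0.123, -0.989, -0.079], [-0.059, 0.072, -0.996]]
ft_force: [-0.3, 0.4, -1.2]
finger_gap: 24.9
```

```bash
python3 dish.py d4 wrist; python3 tip.py 53 -20 69 -90 12
```

```text
wrist lid st mean [68.1 37.1 61.5] circ 56.1 36.7 r 32.7 n 6381
wrist lid st mean [ 49.4 154.1  61.5] circ 49.5 160.1 r 26.1 n 2017
wrist knob st mean [59.2 40.2 88.2] circ 57.1 44.5 r 18.5 n 2532
wrist knob st mean [62.3 18.6 87.9] circ 56.9 19.4 r 11.0 n 435
t 26.05 p [610.   -1.4 145.5] yaw -82.8 F [ 1.8 -0.7  0.5] gap 25.1 q [-0.09  0.67  1.44 -0.1   1.08  1.4 ]
toolz [-0.049 -0.08  -0.996] tip st [[54.8 31.4 73.8]]
from [610.   -1.4 145.5] yaw -82.8 n 5 F [ 1.8 -0.7  0.5] t 26.05 q [-0.09  0.67  1.44 -0.1   1.08  1.4 ]
[[[-0.3, 10.2, 1.7], 0.1], [[-0.3, 10.2, 1.7], 0.1], [[-0.3, 10.2, 1.7], 0.1], [[-0.3, 10.2, 1.7], 0.1], [[-0.3, 10.2, 1.7], 0.1]]
```

View pics/d4_wrist.png

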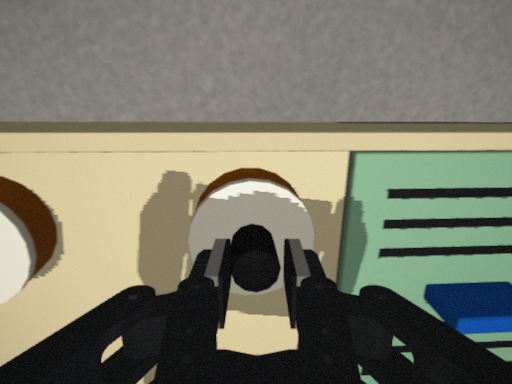

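Sliding works: dish A has gone from y=77 to 37 with its lid height unchanged at 61.5. I'll keep going.

>>> {"method": "drive_tool", "body": {
  "series": [
    [[-0.3,12,1.5],0],
    [[-0.3,12,1.5],0],
    [[-0.3,12,1.5],0],
    [[-0.3,12,1.5],0]
  ]
}}

```text
t: 26.38
ee_pos: [615.4, -53.4, 144.2]
tool_rot: [[0.991, 0.124, -0.047], [0.12, -0.99, -0.079], [-0.056, 0.072, -0.996]]
ft_force: [0.4, 1.1, 0.7]
finger_gap: 25.2
```

```bash
python3 dish.py d5 wrist; python3 tip.py 52 -70 68 -90 12
```

```text
wrist lid st mean [ 70.4 -16.8  61.6] circ 56.4 -17.7 r 32.4 n 6068
wrist lid st mean [ 28.7 -18.2  61.5] circ 32.6 -20.4 r 15.4 n 347
wrist knob st mean [ 58.4 -18.6  88.4] circ 56.5 -18.9 r 11.1 n 2055
wrist knob st mean [ 59.6 -31.9  87.3] circ 56.4 -32.2 r 10.5 n 205
wrist knob st mean [58.5 -6.1 87.4] circ 55.3 -5.7 r 11.5 n 210
wrist knob st mean [62.1  4.  87.3] circ 64.0 3.2 r 4.3 n 200
wrist knob st mean [ 62.2 -42.   88.1] circ 63.9 -41.3 r 4.5 n 175
t 26.43 p [615.6 -56.1 144. ] yaw -82.9 F [ 0.7 -1.7 -0.3] gap 25.2 q [-0.18  0.68  1.42 -0.1   1.08  1.32]
toolz [-0.047 -0.08  -0.996] tip st [[ 54.  -23.6  72.3]]
from [615.6 -56.1 144. ] yaw -82.9 n 4 F [ 0.7 -1.7 -0.3] t 26.43 q [-0.18  0.68  1.42 -0.1   1.08  1.32]
[[[-0.4, 11.5, 2.0], 0.1], [[-0.4, 11.5, 2.0], 0.1], [[-0.4, 11.5, 2.0], 0.1], [[-0.4, 11.5, 2.0], 0.1]]
```

>>> {"method": "drive_tool", "body": {
  "series": [
    [[-0.8,12,2],0],
    [[-0.8,12,2],0],
    [[-0.8,12,1.5],0],
    [[-0.8,12,1.5],0]
  ]
}}

```text
t: 26.77
ee_pos: [618.0, -107.2, 140.7]
tool_rot: [[0.991, 0.123, -0.047], [0.119, -0.99, -0.078], [-0.056, 0.072, -0.996]]
ft_force: [0.1, 3.1, 1.9]
finger_gap: 25.1
```

```bash
python3 dish.py d6 wrist; python3 tip.py 52 -110 67 -90 12
```

```text
wrist lid st mean [ 65.4 -71.5  60. ] circ 52.9 -71.9 r 32.8 n 6615
wrist knob st mean [ 55.4 -71.6  87.2] circ 53.5 -71.9 r 10.9 n 2054
wrist knob st mean [ 56.  -85.3  87.4] circ 52.1 -85.1 r 11.4 n 223
wrist knob st mean [ 55.  -59.6  87.5] circ 52.0 -59.5 r 11.6 n 222
wrist knob st mean [ 58.6 -49.4  87.3] circ 60.4 -49.7 r 4.6 n 223
wrist knob st mean [ 58.5 -95.7  87.3] circ 60.4 -95.0 r 4.6 n 210
t 26.82 p [ 618.1 -109.8  140.5] yaw -83.0 F [-1.1 -1.7  0.1] gap 25.0 q [-0.26  0.7   1.4  -0.1   1.07  1.24]
toolz [-0.047 -0.08  -0.996] tip st [[ 50.1 -77.3  68.8]]
from [ 618.1 -109.8  140.5] yaw -83.0 n 3 F [-1.1 -1.7  0.1] t 26.82 q [-0.26  0.7   1.4  -0.1   1.07  1.24]
[[[0.7, 10.8, 1.4], 0.1], [[0.7, 10.8, 1.4], 0.1], [[0.7, 10.8, 1.4], 0.1]]
```

View pics/d6_wrist.png

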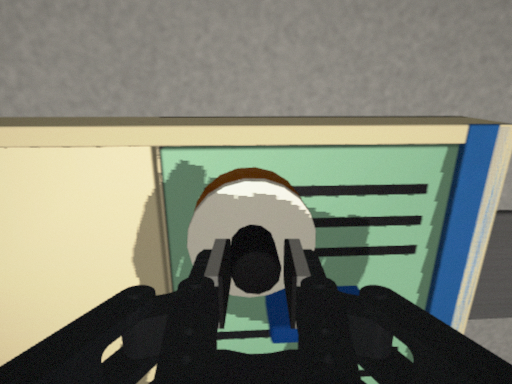

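>>> {"method": "drive_tool", "body": {
  "series": [
    [[0.5,12,1.5],0],
    [[0.5,9,1],0],
    [[0,0,0],0]
  ]
}}

```text
t: 27.07
ee_pos: [621.4, -133.2, 139.2]
tool_rot: [[0.992, 0.12, -0.048], [0.116, -0.99, -0.079], [-0.057, 0.073, -0.996]]
ft_force: [0.8, 0.7, 0.5]
finger_gap: 25.2
```

```bash
python3 dish.py d7 wrist
```

```text
wrist lid st mean [ 66.1 -97.9  60. ] circ 53.2 -98.5 r 32.7 n 6606
wrist knob st mean [ 55.6 -98.1  87.2] circ 53.7 -98.3 r 11.0 n 2090
wrist knob st mean [ 55.1 -85.8  87.1] circ 52.3 -85.4 r 11.3 n 233
wrist knob st mean [  55.6 -111.4   87.5] circ 52.2 -111.7 r 11.4 n 227
wrist knob st mean [ 59.  -75.7  87.1] circ 61.0 -76.2 r 4.4 n 227
wrist knob st mean [  58.8 -121.8   87.3] circ 58.9 -121.8 r 3.3 n 218
t 27.12 p [ 621.3 -132.7  139.1] yaw -83.1 F [-0.3 -0.4 -1. ] gap 25.1 q [-0.3   0.71  1.37 -0.1   1.08  1.2 ]
toolz [-0.048 -0.079 -0.996] tip st [[  50.5 -100.2   67.4]]
```

Dish A is at (53, -98) on the panel. I'll open the fingers, rise and check dish B.

>>> {"method": "drive_tool", "body": {
  "hand": 60,
  "series": [
    [[0,0,0],0],
    [[0,0,0],0],
    [[0,0,0],0],
    [[0,0,-20],0],
    [[0,0,-30],0],
    [[0,-20,-20],0],
    [[0,-38,0],0],
    [[0,-38,0],0]
  ]
}}

```text
t: 27.78
ee_pos: [612.9, -34.0, 203.0]
tool_rot: [[0.992, 0.114, -0.05], [0.11, -0.991, -0.081], [-0.059, 0.075, -0.995]]
ft_force: [0.3, 1.3, -0.9]
finger_gap: 59.8
```

```bash
python3 dish.py d8 side; python3 tip.py 54 178 125 -60 30
```

```text
side lid st mean [ 48.  -94.1  59. ] circ 51.5 -97.6 r 33.9 n 173
side lid st mean [ 49.4 181.7  60.3] circ 51.9 177.8 r 33.8 n 281
side knob st mean [ 50.1 -96.2  86. ] circ 49.6 -97.8 r 9.9 n 21
side knob st mean [ 49.6 183.4  87.1] circ 50.2 181.5 r 9.9 n 30
t 27.83 p [612.  -26.7 202.8] yaw -83.1 F [0.2 5.3 0. ] gap 60.0 q [-0.14  0.61  1.37 -0.09  1.2   1.35]
toolz [-0.051 -0.078 -0.996] tip st [[ 53.6   6.2 131.1]]
from [612.  -26.7 202.8] yaw -83.1 n 6 F [0.2 5.3 0. ] t 27.83 q [-0.14  0.61  1.37 -0.09  1.2   1.35]
[[[0.0, -28.6, -1.0], -5.0], [[2.5, -28.5, -1.2], -5.0], [[5.0, -28.2, -1.3], -5.0], [[7.4, -27.6, -1.4], -5.0], [[9.8, -26.9, -1.5], -5.0], [[12.1, -25.9, -1.6], -5.0]]
```

View pics/d8_side.png

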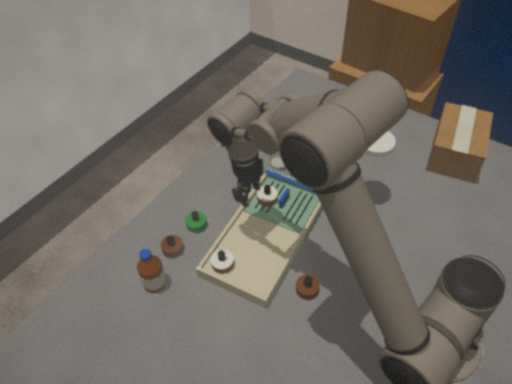

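```bash
python3 tip.py 54 178.5 120 -125 30
```

```text
from [612.  -26.7 202.8] yaw -83.1 n 6 F [0.2 5.3 0. ] t 27.83 q [-0.14  0.61  1.37 -0.09  1.2   1.35]
[[[0.1, -28.8, -0.2], 5.8], [[-2.8, -28.6, -0.0], 5.8], [[-5.7, -28.2, 0.2], 5.8], [[-8.6, -27.5, 0.4], 5.8], [[-11.3, -26.5, 0.6], 5.8], [[-13.9, -25.2, 0.9], 5.8]]
```

>>> {"method": "drive_tool", "body": {
  "series": [
    [[0,-29,-2],5.8],
    [[-3,-29,-2],5.8],
    [[-6,-28,-2],5.8],
    [[-8.5,-27.5,-1],5.8],
    [[-11,-26,-1],5.8],
    [[-10,-18,0],5.8],
    [[0,0,0],0]
  ]
}}

```text
t: 28.42
ee_pos: [590.3, 149.6, 199.5]
tool_rot: [[0.873, -0.486, -0.049], [-0.488, -0.869, -0.079], [-0.004, 0.092, -0.996]]
ft_force: [-0.3, 0.2, -0.1]
finger_gap: 60.1
```

```bash
python3 dish.py d9 wrist; python3 tip.py 54 178.5 70 -125 17
```

```text
wrist lid st mean [ 57.  178.1  61.6] circ 53.8 179.2 r 32.5 n 5542
wrist knob st mean [ 55.4 178.3  88.8] circ 54.3 178.9 r 10.7 n 1060
t 28.47 p [590.6 148.1 199.6] yaw -118.9 F [-0.  -0.8 -0. ] gap 60.1 q [ 0.15  0.62  1.37 -0.08  1.21  2.25]
toolz [-0.049 -0.079 -0.996] tip st [[ 53.2 182.1 127.9]]
from [590.6 148.1 199.6] yaw -118.9 n 4 F [-0.  -0.8 -0. ] t 28.47 q [ 0.15  0.62  1.37 -0.08  1.21  2.25]
[[[0.7, -0.7, 14.5], -0.2], [[0.7, -0.7, 14.5], -0.2], [[0.7, -0.7, 14.5], -0.2], [[0.7, -0.7, 14.5], -0.2]]
```

View pics/d9_wrist.png

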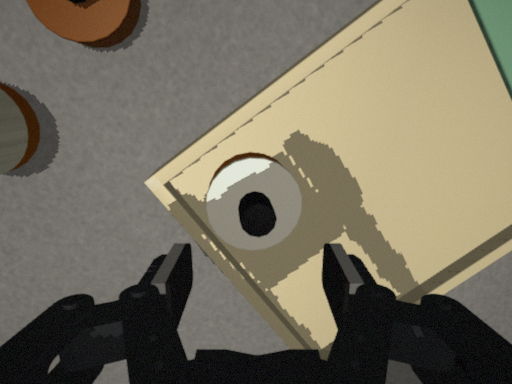

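>>> {"method": "drive_tool", "body": {
  "series": [
    [[0.7,-0.7,16],0],
    [[0.7,-0.7,16],0],
    [[0.7,-0.7,15],0],
    [[0,0,3],0]
  ]
}}

```text
t: 28.8
ee_pos: [592.3, 143.2, 150.1]
tool_rot: [[0.88, -0.472, -0.044], [-0.474, -0.877, -0.081], [-0.0, 0.092, -0.996]]
ft_force: [-0.3, -0.7, -0.7]
finger_gap: 60.2
```

```bash
python3 tip.py 54 178.5 70 -125 17; python3 dish.py d10 wrist
```

```text
from [592.3 143.2 150.1] yaw -118.3 n 1 F [-0.3 -0.7 -0.7] t 28.8 q [ 0.14  0.67  1.42 -0.08  1.1   2.25]
[[[-1.4, -1.6, 8.3], -0.1]]
wrist lid st mean [ 58.3 177.1  61.5] circ 53.8 179.1 r 32.6 n 8182
wrist knob st mean [ 55.8 178.   88.5] circ 54.3 178.3 r 11.0 n 1871
wrist knob st mean [ 76.1 202.1  88.5] circ 74.4 205.7 r 11.9 n 416
wrist knob st mean [ 40.3 151.9  91.5] circ 37.1 151.9 r 11.4 n 160
wrist knob st mean [ 84.8 208.5  90.9] circ 85.0 208.5 r 2.4 n 68
t 28.85 p [592.5 143.1 150.6] yaw -118.3 F [-0.8 -0.3  0.1] gap 60.2 q [ 0.14  0.67  1.42 -0.08  1.1   2.25]
toolz [-0.043 -0.081 -0.996] tip st [[ 54.9 176.8  78.9]]
```

>>> {"method": "drive_tool", "body": {
  "hand": 25,
  "series": [
    [[-1,-1.5,8],0],
    [[0,0,0],0],
    [[0,0,0],0],
    [[0,0,0],0],
    [[0,0,0],0]
  ]
}}

```text
t: 29.27
ee_pos: [593.5, 142.4, 144.5]
tool_rot: [[0.881, -0.472, -0.04], [-0.474, -0.877, -0.081], [0.003, 0.09, -0.996]]
ft_force: [-0.6, 0.9, -0.4]
finger_gap: 25.0
```

>>> {"method": "drive_tool", "body": {
  "series": [
    [[0,6,0],0],
    [[0,12,0.5],0],
    [[0,12,0.5],0],
    [[0,12,0.5],0]
  ]
}}

```text
t: 29.6
ee_pos: [573.3, 104.9, 148.0]
tool_rot: [[0.882, -0.47, -0.035], [-0.471, -0.879, -0.079], [0.006, 0.087, -0.996]]
ft_force: [-0.1, 0.8, -0.5]
finger_gap: 25.0
```

```bash
python3 dish.py d11 wrist; python3 tip.py -50 30 69 -125 12
```

```text
wrist lid st mean [ 39.9 138.9  61.5] circ 30.2 144.9 r 32.7 n 5616
wrist knob st mean [ 35.6 146.1  88.4] circ 38.1 149.5 r 18.9 n 2429
wrist knob st mean [ 29.  125.1  88.8] circ 24.1 128.7 r 10.9 n 364
t 29.65 p [572.2 102.9 148.1] yaw -118.2 F [-0.2 -1.7 -0.4] gap 24.9 q [ 0.08  0.62  1.52 -0.09  1.04  2.19]
toolz [-0.037 -0.081 -0.996] tip st [[ 30.4 139.3  76.4]]
from [572.2 102.9 148.1] yaw -118.2 n 12 F [-0.2 -1.7 -0.4] t 29.65 q [ 0.08  0.62  1.52 -0.09  1.04  2.19]
[[[-0.3, 11.2, 1.6], 0.0], [[-0.3, 11.2, 1.6], 0.0], [[-0.3, 11.2, 1.6], 0.0], [[-0.3, 11.2, 1.6], 0.0], [[-0.3, 11.2, 1.6], 0.0], [[-0.3, 11.2, 1.6], 0.0], [[-0.3, 11.2, 1.6], 0.0], [[-0.3, 11.2, 1.6], 0.0]]
[[[-0.3, 11.2, 1.6], 0.0], [[-0.3, 11.2, 1.6], 0.0], [[-0.3, 11.2, 1.6], 0.0], [[-0.3, 11.2, 1.6], 0.0]]
```

View pics/d11_wrist.png

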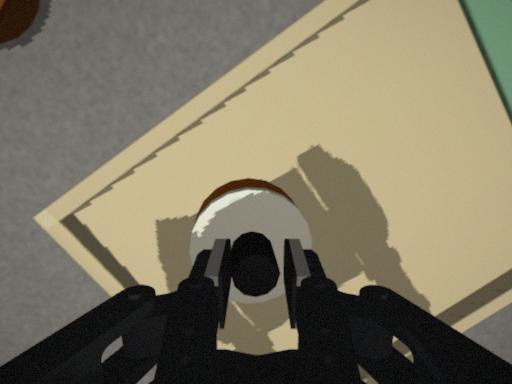

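>>> {"method": "drive_tool", "body": {
  "series": [
    [[-0.3,12,2.5],0],
    [[-0.3,12,2.5],0],
    [[-0.3,12,2],0],
    [[-0.3,12,2],0],
    [[-0.3,12,1.5],0]
  ]
}}

```text
t: 30.07
ee_pos: [541.6, 46.7, 145.7]
tool_rot: [[0.881, -0.473, -0.029], [-0.473, -0.877, -0.078], [0.012, 0.083, -0.996]]
ft_force: [0.7, 2.0, 1.8]
finger_gap: 24.8
```

```bash
python3 dish.py d12 wrist; python3 tip.py -50 30 69 -125 12
```

```text
wrist lid st mean [ 2.2 84.7 61.6] circ -7.8 91.3 r 32.5 n 5388
wrist knob st mean [-9.2 70.9 87.9] circ -13.9 74.8 r 11.0 n 470
wrist knob st mean [-2.3 92.5 88.3] circ -0.9 96.7 r 19.1 n 2562
t 30.12 p [540.3  45.  145.5] yaw -118.3 F [-0.6 -1.1 -0. ] gap 25.1 q [-0.02  0.56  1.65 -0.1   0.96  2.1 ]
toolz [-0.031 -0.08  -0.996] tip st [[-7.7 85.5 73.7]]
from [540.3  45.  145.5] yaw -118.3 n 6 F [-0.6 -1.1 -0. ] t 30.12 q [-0.02  0.56  1.65 -0.1   0.96  2.1 ]
[[[-0.5, 11.5, 1.8], -0.0], [[-0.5, 11.5, 1.8], -0.0], [[-0.5, 11.5, 1.8], -0.0], [[-0.5, 11.5, 1.8], -0.0], [[-0.5, 11.5, 1.8], -0.0], [[-0.5, 11.5, 1.8], -0.0]]
```

>>> {"method": "drive_tool", "body": {
  "series": [
    [[-0.5,12,2.5],0],
    [[-0.5,12,2.5],0],
    [[-0.5,12,2.5],0],
    [[-0.5,12,2],0]
  ]
}}

```text
t: 30.45
ee_pos: [514.8, 0.9, 140.8]
tool_rot: [[0.88, -0.474, -0.028], [-0.474, -0.877, -0.079], [0.013, 0.083, -0.997]]
ft_force: [0.5, 2.1, 1.6]
finger_gap: 25.0
```

```bash
python3 dish.py d13 wrist; python3 tip.py -51 20 69 -90 12
```

```text
wrist lid st mean [-25.6  40.   61.5] circ -37.6 48.1 r 32.0 n 4974
wrist lid st mean [-62.6  63.2  61.6] circ -59.8 60.8 r 15.7 n 517
wrist knob st mean [-41.3  28.4  87.4] circ -45.5 32.5 r 11.1 n 566
wrist knob st mean [-21.6  57.6  87.3] circ -27.5 60.5 r 12.0 n 616
wrist knob st mean [-37.5  48.1  88.4] circ -39.2 48.9 r 10.9 n 2157
t 30.5 p [513.4  -0.7 140.4] yaw -118.4 F [ 0.2 -1.8 -0.1] gap 24.7 q [-0.11  0.53  1.74 -0.11  0.9   2.02]
toolz [-0.031 -0.079 -0.996] tip st [[-39.7  43.4  68.6]]
from [513.4  -0.7 140.4] yaw -118.4 n 6 F [ 0.2 -1.8 -0.1] t 30.5 q [-0.11  0.53  1.74 -0.11  0.9   2.02]
[[[0.7, 4.3, 0.3], -5.9], [[0.3, 4.3, 0.3], -5.9], [[-0.2, 4.3, 0.3], -5.9], [[-0.6, 4.3, 0.3], -5.9], [[-1.1, 4.2, 0.3], -5.9], [[-1.5, 4.1, 0.3], -5.9]]
```

>>> {"method": "drive_tool", "body": {
  "series": [
    [[0,10,0.5],0],
    [[0,8,0.5],-5.8],
    [[0,7,0.5],-5.8],
    [[0,7,0.5],-5.8],
    [[0,7,0.5],-5.8],
    [[0,7,0.5],-5.8],
    [[0,7,0.5],-5.8]
  ]
}}

```text
t: 31.08
ee_pos: [494.3, -55.2, 140.2]
tool_rot: [[0.99, 0.138, -0.036], [0.135, -0.988, -0.078], [-0.046, 0.073, -0.996]]
ft_force: [0.6, 2.2, 0.5]
finger_gap: 24.8
```

```bash
python3 dish.py d14 wrist; python3 tip.py -52 -60 69 -90 12
```

```text
wrist lid st mean [ 35. -93.  60.] circ 36.5 -91.9 r 26.8 n 5550
wrist lid st mean [-52.3  -4.7  62. ] circ -68.0 -5.3 r 32.2 n 5055
wrist lid st mean [-95.5   3.1  62.3] circ -93.4 0.6 r 8.1 n 166
wrist lid st mean [-94.4 -21.2  61.3] circ -93.7 -19.1 r 6.4 n 81
wrist knob st mean [-57.  -23.7  87.3] circ -62.7 -22.8 r 10.9 n 572
wrist knob st mean [-58.3  11.5  87.4] circ -64.7 10.4 r 12.0 n 605
wrist knob st mean [-66.2  -6.   88.6] circ -68.3 -6.4 r 11.1 n 2191
t 31.13 p [494.4 -56.3 140.2] yaw -81.7 F [-0.3 -1.2  1.5] gap 24.9 q [-0.23  0.5   1.79 -0.11  0.87  1.28]
toolz [-0.036 -0.079 -0.996] tip st [[-65.6  -9.5  68.5]]
from [494.4 -56.3 140.2] yaw -81.7 n 5 F [-0.3 -1.2  1.5] t 31.13 q [-0.23  0.5   1.79 -0.11  0.87  1.28]
[[[2.5, 10.2, 0.5], 0.3], [[2.5, 10.1, 0.5], 0.3], [[2.6, 10.1, 0.5], 0.3], [[2.6, 10.1, 0.5], 0.3], [[2.7, 10.1, 0.5], 0.3]]
```

View pics/d14_wrist.png

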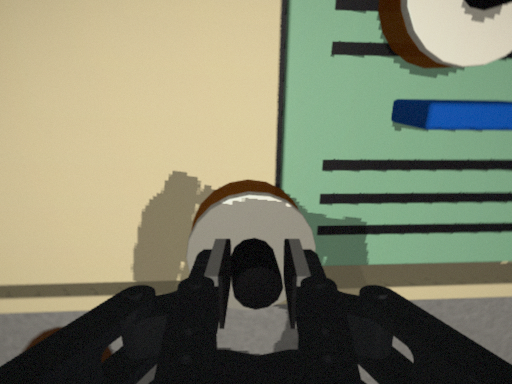

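>>> {"method": "drive_tool", "body": {
  "series": [
    [[0,0,0],-6],
    [[0,0,0],-6],
    [[0,0,0],-6],
    [[0,0,0],-6],
    [[0,0,0],-6]
  ]
}}

```text
t: 31.55
ee_pos: [492.0, -57.8, 139.2]
tool_rot: [[0.78, 0.624, -0.041], [0.62, -0.78, -0.078], [-0.081, 0.036, -0.996]]
ft_force: [0.9, 1.5, -0.4]
finger_gap: 24.9
```

```bash
python3 dish.py d15 wrist; python3 tip.py -68 -7 68 -58 12
```

```text
wrist lid st mean [ 34.2 -78.7  59.9] circ 36.3 -83.3 r 23.5 n 1292
wrist lid st mean [-55.1  -0.1  63. ] circ -68.3 -7.3 r 32.2 n 5389
wrist lid st mean [-96.8 -13.3  62.1] circ -95.0 -13.6 r 6.3 n 75
wrist lid st mean [-82.6 -35.2  60.4] circ -83.0 -35.1 r 1.9 n 15
wrist knob st mean [-71.    9.9  87.4] circ -75.6 5.3 r 12.2 n 592
wrist knob st mean [-52.3 -19.8  87.5] circ -58.5 -22.0 r 11.8 n 585
wrist knob st mean [-66.5  -7.8  88.8] circ -68.3 -9.3 r 11.3 n 2295
t 31.6 p [491.9 -57.8 139.2] yaw -51.0 F [-0.6  1.  -0.1] gap 24.8 q [-0.23  0.5   1.79 -0.11  0.87  0.73]
toolz [-0.041 -0.078 -0.996] tip st [[-68.5 -10.6  67.5]]
from [491.9 -57.8 139.2] yaw -51.0 n 1 F [-0.6  1.  -0.1] t 31.6 q [-0.23  0.5   1.79 -0.11  0.87  0.73]
[[[2.3, -2.7, -0.8], 0.2]]
```

>>> {"method": "drive_tool", "body": {
  "series": [
    [[0,7,-0.5],0],
    [[0,9,0.5],0],
    [[0,9,0.5],0]
  ]
}}

```text
t: 31.85
ee_pos: [506.5, -77.5, 139.0]
tool_rot: [[0.782, 0.622, -0.045], [0.618, -0.782, -0.077], [-0.084, 0.032, -0.996]]
ft_force: [-0.8, 0.4, -0.4]
finger_gap: 25.0
```

```bash
python3 dish.py d16 wrist; python3 tip.py -52 -60 68 -90 12
```

```text
wrist lid st mean [ 43.5 -86.3  60.1] circ 51.6 -96.6 r 32.2 n 6972
wrist lid st mean [-44.6 -21.1  61.5] circ -57.5 -29.4 r 32.7 n 5828
wrist lid st mean [-86.4 -34.9  61.1] circ -84.6 -35.4 r 5.8 n 72
wrist knob st mean [-59.2 -16.7  87.2] circ -62.2 -18.1 r 11.8 n 237
wrist knob st mean [-45.1 -38.2  87.4] circ -48.6 -40.5 r 11.8 n 238
wrist knob st mean [-61.3  -6.3  87.3] circ -59.5 -6.0 r 4.5 n 235
wrist knob st mean [-55.1 -28.7  88. ] circ -57.2 -30.2 r 11.3 n 2196
wrist knob st mean [-37.4 -45.7  87.3] circ -36.0 -44.0 r 4.6 n 232
t 31.9 p [507.9 -79.  139.1] yaw -51.5 F [ 1.4 -0.5  0.6] gap 25.4 q [-0.26  0.53  1.74 -0.11  0.89  0.71]
toolz [-0.043 -0.079 -0.996] tip st [[-55.4 -33.5  67.4]]
from [507.9 -79.  139.1] yaw -51.5 n 5 F [ 1.4 -0.5  0.6] t 31.9 q [-0.26  0.53  1.74 -0.11  0.89  0.71]
[[[-2.2, 4.9, 0.2], 6.3], [[-1.6, 5.1, 0.2], 6.3], [[-1.1, 5.2, 0.2], 6.3], [[-0.5, 5.3, 0.1], 6.3], [[0.1, 5.3, 0.1], 6.3]]
```

View pics/d16_wrist.png

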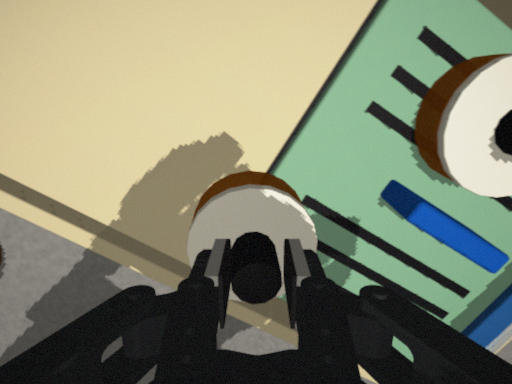

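>>> {"method": "drive_tool", "body": {
  "series": [
    [[0,8,0],0],
    [[0,0,0],6],
    [[0,0,0],6],
    [[0,0,0],6],
    [[0,0,0],6],
    [[0,0,0],4]
  ]
}}

```text
t: 32.4
ee_pos: [515.9, -90.5, 139.2]
tool_rot: [[0.988, 0.15, -0.043], [0.146, -0.986, -0.079], [-0.055, 0.072, -0.996]]
ft_force: [-1.0, 1.1, 1.3]
finger_gap: 24.7
```

```bash
python3 dish.py d17 wrist; python3 tip.py -52 -60 68 -90 12
```

```text
wrist lid st mean [ 41.4 -94.1  60.1] circ 53.0 -98.4 r 32.6 n 9298
wrist lid st mean [-32.  -41.9  60.8] circ -46.9 -43.1 r 32.5 n 5964
wrist lid st mean [-74.7 -43.9  60.9] circ -72.7 -46.2 r 14.6 n 302
wrist knob st mean [ 50.4 -96.3  87.2] circ 53.0 -97.9 r 11.2 n 2992
wrist knob st mean [-41.5 -25.9  87.2] circ -47.8 -27.4 r 12.0 n 620
wrist knob st mean [-44.6 -43.5  87.9] circ -46.4 -43.8 r 11.0 n 2136
wrist knob st mean [-40.4 -61.1  87.5] circ -46.8 -60.0 r 11.9 n 589
t 32.45 p [516.  -90.6 139.2] yaw -81.5 F [-0.4  1.3  1.1] gap 24.8 q [-0.28  0.54  1.71 -0.11  0.91  1.22]
toolz [-0.043 -0.08  -0.996] tip st [[-48.7 -46.1  67.5]]
from [516.  -90.6 139.2] yaw -81.5 n 2 F [-0.4  1.3  1.1] t 32.45 q [-0.28  0.54  1.71 -0.11  0.91  1.22]
[[[-1.8, 6.9, 0.4], 0.8], [[-1.7, 6.9, 0.4], 0.8]]
```

>>> {"method": "drive_tool", "body": {
  "series": [
    [[-0.5,9,0.5],1],
    [[-0.5,12,0.5],1],
    [[-0.5,12,0.5],0],
    [[-0.5,10,0.5],0]
  ]
}}

```text
t: 32.78
ee_pos: [520.4, -136.8, 140.4]
tool_rot: [[0.992, 0.115, -0.042], [0.111, -0.991, -0.08], [-0.051, 0.074, -0.996]]
ft_force: [1.1, 1.1, 0.3]
finger_gap: 25.2
```

```bash
python3 dish.py d18 wrist; python3 tip.py -52 -98 68 -90 12
```

```text
wrist lid st mean [ 41.4 -97.2  60.1] circ 51.7 -98.2 r 32.5 n 10495
wrist lid st mean [-35.  -89.8  60. ] circ -47.4 -89.5 r 32.8 n 6364
wrist knob st mean [ 48.5 -97.8  87.6] circ 51.7 -98.3 r 10.5 n 2141
wrist knob st mean [-45.2 -89.8  87.2] circ -47.0 -89.9 r 10.9 n 2065
wrist knob st mean [ -42.  -107.9   87.5] circ -48.4 -106.5 r 12.0 n 562
wrist knob st mean [-42.  -72.6  87.3] circ -48.2 -73.5 r 11.9 n 589
t 32.83 p [ 520.7 -138.6  140.5] yaw -83.4 F [ 0.9 -2.5  0.1] gap 24.9 q [-0.36  0.56  1.68 -0.11  0.92  1.17]
toolz [-0.042 -0.081 -0.996] tip st [[-49.6 -94.4  68.8]]
from [ 520.7 -138.6  140.5] yaw -83.4 n 1 F [ 0.9 -2.5  0.1] t 32.83 q [-0.36  0.56  1.68 -0.11  0.92  1.17]
[[[-2.3, 3.5, 1.2], -0.2]]
```

View pics/d18_wrist.png

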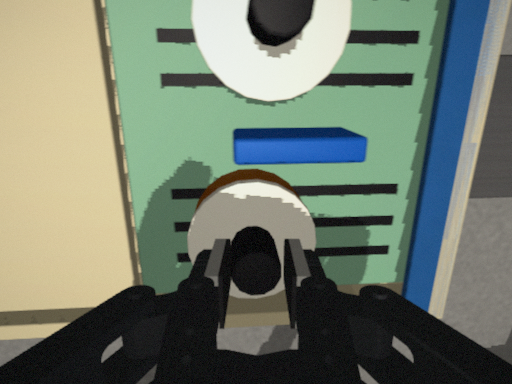

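>>> {"method": "drive_tool", "body": {
  "series": [
    [[0,8,0.5],0],
    [[0,0,0],0]
  ]
}}

```text
t: 33.0
ee_pos: [521.8, -149.4, 140.8]
tool_rot: [[0.993, 0.112, -0.041], [0.109, -0.991, -0.081], [-0.05, 0.076, -0.996]]
ft_force: [-0.4, -0.1, -0.6]
finger_gap: 24.8
```

>>> {"method": "drive_tool", "body": {
  "hand": 60,
  "series": [
    [[0,0,0],0],
    [[0,0,0],0],
    [[0,0,0],0],
    [[0,0,-20],0],
    [[0,0,-35],0],
    [[0,0,-35],0],
    [[0,0,-35],0],
    [[0,0,-35],0]
  ]
}}

```text
t: 33.67
ee_pos: [525.2, -134.3, 297.4]
tool_rot: [[0.992, 0.115, -0.06], [0.111, -0.991, -0.074], [-0.068, 0.067, -0.995]]
ft_force: [0.9, -0.4, 0.3]
finger_gap: 59.8
```

```bash
python3 dish.py e1 wrist side top; python3 pan.py e2 side
```

```text
wrist lid st mean [ 53.8 -97.5  60.1] circ 52.9 -98.0 r 32.5 n 4223
wrist lid st mean [ -45.5 -103.    60.1] circ -47.9 -103.6 r 32.5 n 2859
wrist knob st mean [ 53.  -97.8  88. ] circ 53.1 -97.7 r 10.8 n 643
wrist knob st mean [ -46.5 -103.4   87.6] circ -47.4 -103.7 r 10.7 n 475
side lid st mean [ 48.  -94.5  59.1] circ 50.8 -99.6 r 33.5 n 183
side lid st mean [ -50.2 -100.3   58.7] circ -49.5 -104.3 r 32.8 n 167
side knob st mean [ 50.4 -94.9  85.8] circ 50.0 -95.2 r 9.3 n 19
side knob st mean [ -50.4 -101.6   86.3] circ -52.4 -104.4 r 11.1 n 27
top lid st mean [-66.7 -99.8  59.5] circ -61.6 -100.1 r 25.7 n 68
t 33.82 p [ 526.6 -134.7  299.1] yaw -83.4 F [ 0.4  0.5 -0.4] gap 60.3 q [-0.35  0.4   1.46 -0.09  1.31  1.13]
toolz [-0.053 -0.077 -0.996] tip st [[-44.  -90.9 227.4]]
side 926 dz/dx -0.0016 dz/dy -0.0001 z0 28.7 x [-94.5  95.2] y [-195.   -27.1] rect ((0.77703857421875, -110.18436431884766), (170.52809143066406, 192.15145874023438), 89.18133544921875)
toolz [-0.057 -0.075 -0.996] tcp st [[-40.5 -85.6 296.8]] F [-0.5 -0.9 -0.8] tq [ 0.04  0.03 -0.01]
```

View pics/e1_wrist.png

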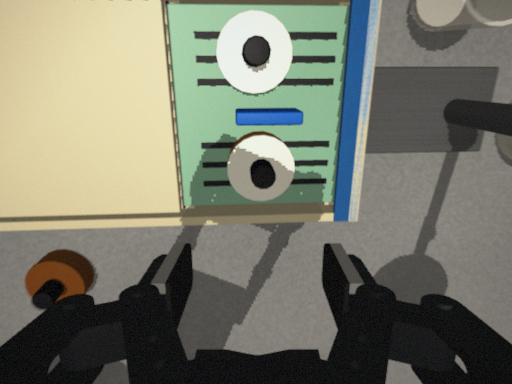

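View pics/e1_top.png

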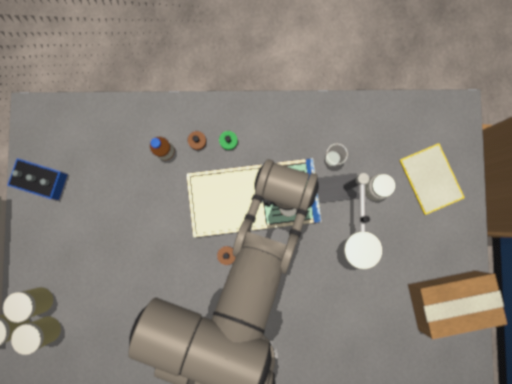

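```bash
python3 plan.py 478 -290 380 -92 36
```

```text
from [ 525.7 -134.6  296.8] yaw -83.4 n 6 F [-0.5 -0.9 -0.8] t 33.87 q [-0.35  0.4   1.46 -0.09  1.31  1.13]
[[[-11.7, 25.7, -11.4], 1.4], [[-11.0, 26.0, -11.4], 1.4], [[-10.4, 26.2, -11.4], 1.4], [[-9.8, 26.4, -11.5], 1.4], [[-9.1, 26.7, -11.5], 1.4], [[-8.5, 26.9, -11.5], 1.4]]
```

>>> {"method": "drive_tool", "body": {
  "hand": 85,
  "series": [
    [[0,0,-30],1.4],
    [[0,0,-35],1.4],
    [[-10,26,-10],1.4],
    [[-10,26,-10],1.4],
    [[-10,26,-5],1.4],
    [[-9,26,-5],1.4],
    [[-9,26,-5],0],
    [[-5,10,0],0]
  ]
}}

```text
t: 34.53
ee_pos: [477.8, -267.1, 398.6]
tool_rot: [[0.996, -0.027, -0.083], [-0.032, -0.997, -0.063], [-0.081, 0.066, -0.995]]
ft_force: [-0.3, 0.1, -0.4]
finger_gap: 85.0
```

Run:
```python
from h import *
import plan;plan.show()
s=manip.read_state();f=grab_frame('wrist');save('l1',f);T=T_of(f,s);print(np.array(s['tool_rot'])[:,2].round(3))
for th,h in [('lamp_grip',278),('lamp_pivot',247)]:
    for d in spot_point('wrist',th): print(th,np.round(d['uv']),round(d['confidence'],2),plane_pt(f,d['uv'],T,h).round(1),depth_pt(f,d['uv'],T))
```

```text
t 34.53 p [ 477.8 -267.1  398.6] yaw -91.5 F [-0.3  0.1 -0.4] gap 85.0 q [-0.61  0.35  1.25 -0.1   1.57  1.  ]
[-0.083 -0.063 -0.995]
lamp_grip [392. 207.] 0.65 [ 472.2 -359.3  278. ] [ 472.64340901 -358.76136936  279.01163526]
lamp_pivot [379.   8.] 0.71 [ 587.  -351.5  247. ] [ 586.87632973 -351.14419722  247.89412854]
```

View pics/l1.png

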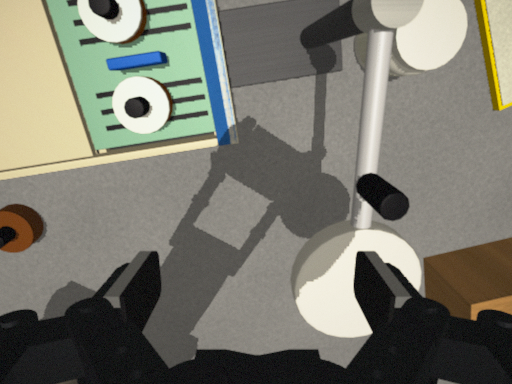

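>>> {"method": "drive_tool", "body": {
  "series": [
    [[0,30,0],0],
    [[0,30,0],0],
    [[0,25,0],0],
    [[0,0,0],0]
  ]
}}

```text
t: 35.02
ee_pos: [478.7, -345.4, 398.6]
tool_rot: [[0.996, -0.017, -0.088], [-0.022, -0.998, -0.054], [-0.087, 0.056, -0.995]]
ft_force: [-0.2, 0.3, -1.0]
finger_gap: 85.0
```

Run:
```python
from h import *
import plan
s=manip.read_state();tz=np.array(s['tool_rot'])[:,2];plan.show();print(tz.round(3))
f=grab_frame('wrist');T=T_of(f,s);save('l2',f)
for d in spot_point('wrist','lamp_grip'): print(np.round(d['uv']),round(d['confidence'],2),plane_pt(f,d['uv'],T,278).round(1))
plan.plan(np.array([472.5,-359.5,322-65])-65*tz*[1,1,0]+[0,0,65],-91.2,18)
```

```text
t 35.02 p [ 478.7 -345.4  398.6] yaw -91.0 F [-0.2  0.3 -1. ] gap 85.0 q [-0.71  0.44  1.12 -0.1   1.61  0.87]
[-0.088 -0.054 -0.995]
[272. 214.] 0.62 [ 471.8 -360.4  278. ]
[331.  44.] 0.48 [ 567.  -391.2  278. ]
from [ 479.  -342.4  398.7] yaw -90.9 n 5 F [0.8 0.5 0.1] t 35.12 q [-0.71  0.44  1.12 -0.1   1.61  0.87]
[[[1.2, 1.9, 15.4], 0.1], [[1.2, 1.9, 15.4], 0.1], [[1.2, 1.9, 15.4], 0.1], [[1.2, 1.9, 15.4], 0.1], [[1.2, 1.9, 15.4], 0.1]]
```

>>> {"method": "drive_tool", "body": {
  "series": [
    [[1,4,15],0],
    [[1,4,15],0],
    [[1,2,15],0],
    [[1,2,15],0],
    [[1,1,14],0]
  ]
}}

```text
t: 35.53
ee_pos: [481.3, -349.9, 324.8]
tool_rot: [[0.997, -0.006, -0.083], [-0.01, -0.999, -0.052], [-0.082, 0.053, -0.995]]
ft_force: [-0.4, -0.7, 0.1]
finger_gap: 85.2
```

Run:
```python
from h import *
import plan
s=manip.read_state();tz=np.array(s['tool_rot'])[:,2];plan.show();print(tz.round(3))
f=grab_frame('wrist');save('l3',f)
plan.plan(np.array([472,-360,320-65])-65*tz*[1,1,0]+[0,0,65],-91.2,18)
```

```text
t 35.53 p [ 481.3 -349.9  324.8] yaw -90.3 F [-0.4 -0.7  0.1] gap 85.2 q [-0.72  0.48  1.26 -0.09  1.43  0.87]
[-0.083 -0.052 -0.995]
from [ 480.8 -349.2  321.5] yaw -90.3 n 1 F [-0.4  0.7 -3.5] t 35.58 q [-0.72  0.48  1.26 -0.09  1.43  0.87]
[[[-3.2, 7.3, 2.2], 0.9]]
```

View pics/l3.png

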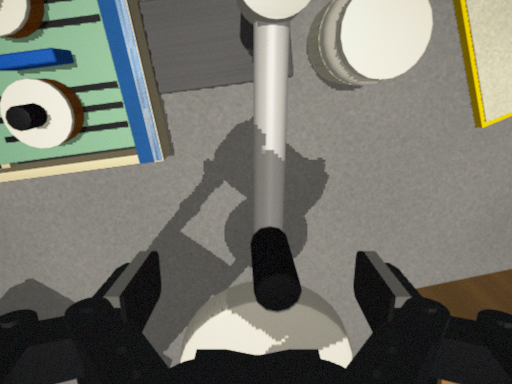

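>>> {"method": "drive_tool", "body": {
  "hand": 26,
  "series": [
    [[-3,7,0],0.5],
    [[0,0,0],0],
    [[0,0,0],0],
    [[0,0,0],0],
    [[0,0,0],0],
    [[0,0,0],0]
  ]
}}

```text
t: 36.08
ee_pos: [479.2, -352.5, 324.6]
tool_rot: [[0.996, -0.01, -0.085], [-0.014, -0.999, -0.05], [-0.084, 0.051, -0.995]]
ft_force: [0.2, -0.8, -0.1]
finger_gap: 26.1
```

Run:
```python
from h import *
import plan
plan.show()
f=grab_frame('wrist');save('l4',f)
```

```text
t 36.08 p [ 479.2 -352.5  324.6] yaw -90.6 F [ 0.2 -0.8 -0.1] gap 26.1 q [-0.72  0.48  1.26 -0.09  1.44  0.87]
```

View pics/l4.png

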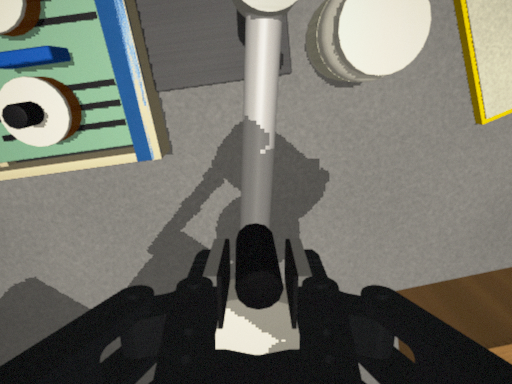

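>>> {"method": "drive_tool", "body": {
  "series": [
    [[0.3,-6,0],3],
    [[0.6,-10,0],5],
    [[0.6,-10,0],5],
    [[0.6,-10,0],5],
    [[0.6,-10,0],5]
  ]
}}

```text
t: 36.55
ee_pos: [489.7, -310.6, 324.1]
tool_rot: [[0.906, -0.416, -0.08], [-0.421, -0.905, -0.057], [-0.049, 0.086, -0.995]]
ft_force: [-0.6, -2.0, 1.7]
finger_gap: 26.1
```

Run:
```python
from h import *
import plan
plan.show()
f=grab_frame('wrist');save('l5',f)
```

```text
t 36.55 p [ 489.7 -310.6  324.1] yaw -114.7 F [-0.6 -2.   1.7] gap 26.1 q [-0.66  0.45  1.31 -0.1   1.42  1.36]
```

View pics/l5.png

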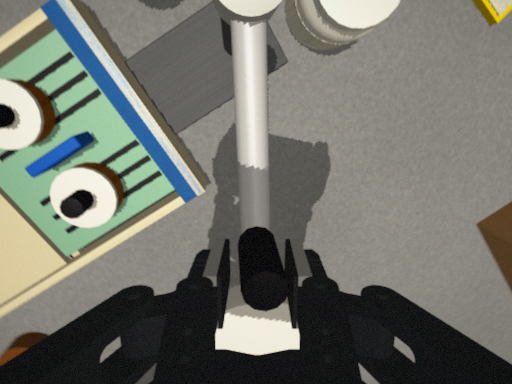

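>>> {"method": "drive_tool", "body": {
  "series": [
    [[0.6,-10,0],5],
    [[0.6,-10,0],5],
    [[0.6,-10,0],5],
    [[0.6,-10,0],5],
    [[0.6,-10,0],5],
    [[0.6,-10,0],5]
  ]
}}

```text
t: 37.1
ee_pos: [528.4, -265.9, 321.1]
tool_rot: [[0.563, -0.822, -0.08], [-0.826, -0.56, -0.061], [0.006, 0.101, -0.995]]
ft_force: [-1.9, -0.9, 2.0]
finger_gap: 26.0
```

Run:
```python
from h import *
import plan
plan.show()
f=grab_frame('wrist');save('l6',f)
```

```text
t 37.1 p [ 528.4 -265.9  321.1] yaw -145.8 F [-1.9 -0.9  2. ] gap 26.0 q [-0.56  0.48  1.27 -0.1   1.43  2.  ]
```

View pics/l6.png

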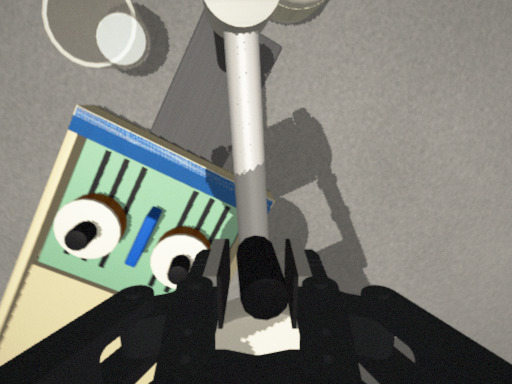

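>>> {"method": "drive_tool", "body": {
  "series": [
    [[0.6,-10,0],5],
    [[0.6,-10,0],5],
    [[0.6,-10,0],5],
    [[0.6,-10,0],5]
  ]
}}

```text
t: 37.48
ee_pos: [564.8, -250.5, 318.1]
tool_rot: [[0.245, -0.966, -0.082], [-0.969, -0.24, -0.062], [0.04, 0.095, -0.995]]
ft_force: [-1.5, 0.7, 0.8]
finger_gap: 26.1
```

```bash
cat > lamp.py <<'E'
from h import *
from pan import to_st
import plan,sys
def ang(c,nm):
    s=manip.read_state();f=grab_frame(c);save(nm+'_'+c,f);T=T_of(f,s);P=cloud(f,T);ok=f['z_map']>0
    hsv=cv2.cvtColor(f['color'],cv2.COLOR_RGB2HSV)
    Q=to_st(P.reshape(-1,3)).reshape(P.shape);d=np.hypot(Q[...,0],Q[...,1]+320)
    m=ok&(Q[...,2]>218)&(Q[...,2]<245)&(d>35)&(d<112)&(hsv[...,1]<70)&(hsv[...,2]>60)
    A=Q[m]
    if len(A)>20:
        v=A[:,:2]; cen=v.mean(0); u,sv,vt=np.linalg.svd(v-cen); dr=vt[0]*np.sign(vt[0]@(cen-[0,-320]))
        a=np.arctan2(-cen[0],cen[1]+320); b=np.arctan2(-dr[0],dr[1]); print(c,'tube n',len(A),'ang mean %.3f axis %.3f'%(a,b),'z',A[:,2].mean().round(1),'cen',cen.round(1))
    m=ok&(Q[...,2]>220)&(Q[...,2]<250)&(d>150)&(d<275)&(hsv[...,1]<70)&(hsv[...,2]>90)
    A=Q[m]
    if len(A)>50:
        (cx,cy),r=cv2.minEnclosingCircle(A[:,:2].astype(np.float32));print(c,'head',round(cx,1),round(cy,1),'r',round(r,1),'dist',round(np.hypot(cx,cy+320),1),'ang %.3f'%np.arctan2(-cx,cy+320))
    m=ok&(Q[...,2]>270)&(Q[...,2]<285)&(hsv[...,2]<90)&(d>95)&(d<145)
    A=Q[m]
    if len(A)>8: c0=A.mean(0);print(c,'pin',c0.round(1),len(A),'ang %.3f'%np.arctan2(-c0[0],c0[1]+320))
    m=ok&(Q[...,2]>242)&(Q[...,2]<252)&(d<40)
    A=Q[m]
    if len(A)>8: (cx,cy),r=cv2.minEnclosingCircle(A[:,:2].astype(np.float32));print(c,'hub',round(cx,1),round(cy,1),'r',round(r,1))
for c in sys.argv[2:]: ang(c,sys.argv[1])
plan.show();s=manip.read_state();t=np.array(s['ee_pos'])+62*np.array(s['tool_rot'])[:,2];t=to_st(t)[0];print('grasp st',t.round(1),'ang %.3f'%np.arctan2(-t[0],t[1]+320))
E
python3 lamp.py l7 wrist top side
```

```text
wrist tube n 5082 ang mean 0.185 axis 0.184 z 234.4 cen [ -13.1 -250.2]
wrist head -29.7 -153.7 r 23.2 dist 168.9 ang 0.177
wrist pin [ -20.2 -205.5  278.1] 3304 ang 0.175
wrist hub -1.3 -315.1 r 15.5
top head -31.3 -114.9 r 57.8 dist 207.5 ang 0.151
side head -35.2 -113.5 r 59.4 dist 209.4 ang 0.169
side pin [ -22.3 -199.2  276.9] 83 ang 0.183
t 37.63 p [ 565.3 -250.4  317.7] yaw -165.7 F [ 1.   0.6 -0.2] gap 25.8 q [-0.5   0.53  1.19 -0.09  1.47  2.4 ]
grasp st [ -20.3 -208.4  256. ] ang 0.180
```

View pics/l7_wrist.png

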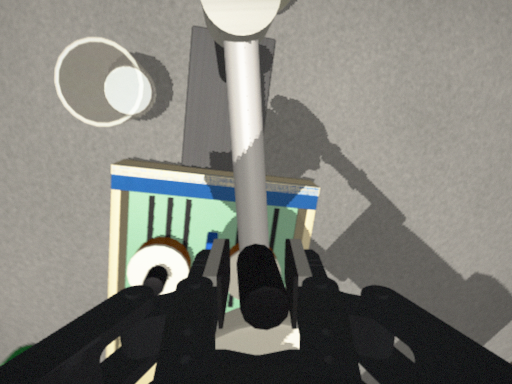

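>>> {"method": "drive_tool", "body": {
  "series": [
    [[0.5,-10,0],4],
    [[0.5,-8,0],3],
    [[0,0,0],0]
  ]
}}

```text
t: 37.88
ee_pos: [580.9, -248.7, 316.4]
tool_rot: [[0.14, -0.987, -0.084], [-0.989, -0.135, -0.061], [0.049, 0.092, -0.995]]
ft_force: [0.3, -0.1, -0.7]
finger_gap: 26.1
```

```bash
python3 lamp.py l8 wrist top side
```

```text
wrist tube n 5093 ang mean 0.026 axis 0.024 z 234.5 cen [  -1.8 -248.8]
wrist head -7.9 -157.0 r 23.0 dist 163.2 ang 0.048
wrist pin [  -2.8 -204.5  278.3] 3552 ang 0.024
wrist hub -0.9 -316.1 r 15.8
top head -4.8 -112.4 r 57.3 dist 207.7 ang 0.023
top hub -5.3 -323.5 r 14.7
side head -8.1 -111.3 r 59.1 dist 208.9 ang 0.039
side pin [  -5.3 -199.3  276.6] 84 ang 0.044
t 38.03 p [ 580.2 -248.8  316.6] yaw -172.2 F [-0.6  0.2 -0.4] gap 25.7 q [-0.49  0.56  1.14 -0.09  1.49  2.52]
grasp st [  -5.5 -208.7  255. ] ang 0.050
```

>>> {"method": "drive_tool", "body": {
  "series": [
    [[0,-3,0],1],
    [[0,0,0],0]
  ]
}}

```text
t: 38.2
ee_pos: [582.4, -248.9, 316.7]
tool_rot: [[0.125, -0.989, -0.084], [-0.991, -0.12, -0.062], [0.051, 0.091, -0.995]]
ft_force: [1.4, 0.5, -0.3]
finger_gap: 26.0
```

```bash
python3 lamp.py l9 wrist top side
```

```text
wrist tube n 5086 ang mean 0.026 axis 0.023 z 234.5 cen [  -1.8 -248.9]
wrist head -5.3 -156.0 r 22.8 dist 164.1 ang 0.032
wrist pin [  -2.3 -204.6  278.3] 3510 ang 0.020
wrist hub -1.0 -316.3 r 15.8
top head -5.7 -112.4 r 57.4 dist 207.6 ang 0.027
top hub -2.2 -320.5 r 14.9
side head -11.5 -110.5 r 59.1 dist 209.8 ang 0.055
side pin [  -5.3 -200.1  276.6] 84 ang 0.044
t 38.35 p [ 582.3 -248.8  316.8] yaw -173.1 F [ 0.2  1.1 -0.1] gap 25.7 q [-0.49  0.57  1.13 -0.09  1.49  2.54]
grasp st [  -3.4 -208.9  255.1] ang 0.031
```

>>> {"method": "drive_tool", "body": {
  "series": [
    [[0,-3,0],0],
    [[0,-1,0],0],
    [[0,0,0],0]
  ]
}}

```text
t: 38.6
ee_pos: [586.0, -248.3, 316.5]
tool_rot: [[0.126, -0.988, -0.085], [-0.991, -0.121, -0.062], [0.051, 0.092, -0.994]]
ft_force: [-1.6, -0.4, -0.0]
finger_gap: 25.8
```

```bash
python3 lamp.py l10 wrist top side
```

```text
wrist tube n 5105 ang mean 0.002 axis 0.001 z 234.4 cen [-1.000e-01 -2.489e+02]
wrist head -2.0 -157.2 r 22.8 dist 162.8 ang 0.012
wrist pin [   0.7 -204.5  278.3] 3509 ang -0.006
wrist hub -0.9 -316.6 r 15.9
top head -0.7 -112.3 r 57.3 dist 207.7 ang 0.003
top hub -2.2 -320.6 r 15.2
side head -6.8 -110.8 r 59.3 dist 209.3 ang 0.032
side pin [  -1.2 -200.5  276. ] 88 ang 0.010
t 38.75 p [ 585.9 -248.4  316.6] yaw -173.0 F [-0.1  0.2  0.5] gap 26.0 q [-0.49  0.57  1.12 -0.09  1.5   2.54]
grasp st [ 1.000e-01 -2.089e+02  2.549e+02] ang -0.001
```

>>> {"method": "drive_tool", "body": {
  "hand": 70,
  "series": [
    [[0,0,0],0],
    [[0,0,0],0],
    [[0,0,0],0],
    [[0,0,0],0],
    [[0,0,-15],0],
    [[0,0,-30],0],
    [[0,0,-35],0],
    [[0,0,-30],0]
  ]
}}

```text
t: 39.42
ee_pos: [594.3, -241.1, 420.8]
tool_rot: [[0.126, -0.987, -0.099], [-0.991, -0.121, -0.053], [0.041, 0.105, -0.994]]
ft_force: [0.6, -0.5, 0.1]
finger_gap: 70.0
```

```bash
python3 lamp.py l11 wrist top side; python3 plan.py 430 -420 440 900 36
```

```text
wrist tube n 1974 ang mean -0.000 axis -0.003 z 234.4 cen [   0.  -247.8]
wrist head -1.7 -112.4 r 57.9 dist 207.6 ang 0.008
wrist pin [-1.000e-01 -1.997e+02  2.783e+02] 665 ang 0.001
wrist hub -0.6 -318.4 r 16.3
top tube n 53 ang mean 0.021 axis 0.105 z 233.3 cen [  -1.2 -262.7]
top head -0.4 -112.4 r 57.3 dist 207.6 ang 0.002
top pin [  -0.4 -198.8  276.8] 40 ang 0.003
top hub -2.4 -322.0 r 14.6
side tube n 64 ang mean 0.079 axis 0.103 z 232.2 cen [  -5.8 -246.4]
side head -6.2 -110.8 r 59.1 dist 209.3 ang 0.029
side pin [  -3.7 -195.8  276.4] 35 ang 0.030
t 39.57 p [ 595.  -241.4  422. ] yaw -173.0 F [ 0.  -0.2 -0. ] gap 69.7 q [-0.47  0.57  0.85 -0.09  1.78  2.53]
grasp st [   9.4 -202.6  360.4] ang -0.080
from [ 595.  -241.4  422. ] yaw -173.0 n 7 F [ 0.  -0.2 -0. ] t 39.57 q [-0.47  0.57  0.85 -0.09  1.78  2.53]
[[[22.4, 26.6, 1.1], 0.0], [[22.4, 26.6, 1.1], 0.0], [[22.4, 26.6, 1.1], 0.0], [[22.4, 26.6, 1.1], 0.0], [[22.4, 26.6, 1.1], 0.0], [[22.4, 26.6, 1.1], 0.0], [[22.4, 26.6, 1.1], 0.0]]
```

>>> {"method": "drive_tool", "body": {
  "series": [
    [[22,27,-3],0],
    [[22,27,-3],0],
    [[22,27,-3],0],
    [[22,27,-3],0],
    [[22,27,-3],0],
    [[22,27,-3],0],
    [[0,0,0],0],
    [[0,0,0],0]
  ]
}}

```text
t: 40.23
ee_pos: [447.6, -395.4, 450.0]
tool_rot: [[0.131, -0.985, -0.109], [-0.991, -0.127, -0.044], [0.03, 0.113, -0.993]]
ft_force: [0.0, -0.1, -1.2]
finger_gap: 70.3
```

```bash
python3 lamp.py f1 top side; python3 dish.py f2 side top; python3 pan.py f3 side top
```

```text
top tube n 127 ang mean 0.011 axis 0.025 z 232.8 cen [  -0.8 -249.6]
top head -0.6 -112.4 r 57.4 dist 207.6 ang 0.003
top pin [  -0.5 -197.7  277. ] 34 ang 0.004
top hub 0.1 -315.1 r 19.6
side tube n 78 ang mean 0.089 axis 0.046 z 232.3 cen [  -6.1 -251.9]
side head -5.5 -110.9 r 59.2 dist 209.2 ang 0.026
side pin [  -2.8 -196.8  276.3] 31 ang 0.023
side hub -5.7 -320.4 r 19.3
t 40.33 p [ 448.6 -394.6  450. ] yaw -172.5 F [0.3 0.7 0.3] gap 70.1 q [-0.81  0.46  0.96 -0.11  1.77  2.18]
grasp st [-154.9 -336.6  388.4] ang 1.678
side lid st mean [ 49.  -93.1  59.1] circ 49.8 -97.7 r 34.2 n 177
side lid st mean [-53.7 -95.6  59. ] circ -50.7 -101.1 r 32.1 n 147
side knob st mean [ 50.8 -94.7  85.1] circ 52.8 -96.9 r 10.2 n 20
side knob st mean [ -50.4 -102.2   85.5] circ -50.2 -104.2 r 11.4 n 31
top lid st mean [ 71.5 -86.2  59.1] circ 66.0 -89.8 r 26.8 n 50
top lid st mean [ -58.3 -101.7   59.1] circ -48.3 -104.7 r 31.8 n 132
t 40.43 p [ 449.5 -393.7  450.4] yaw -172.4 F [0.2 0.5 0.3] gap 70.1 q [-0.8   0.46  0.96 -0.11  1.77  2.18]
toolz [-0.108 -0.045 -0.993] tip st [[-155.  -336.2  378.9]]
side 987 dz/dx -0.0016 dz/dy 0.0024 z0 28.9 x [-94.5  95. ] y [-193.4  -25.3] rect ((1.3225555419921875, -109.8603744506836), (171.0989990234375, 194.1842041015625), 89.2513427734375)
top 196 dz/dx 0.0061 dz/dy 0.0053 z0 27.1 x [181.3 242.6] y [ 41.4 105.1] rect ((212.2073211669922, 73.18529510498047), (63.23590850830078, 61.50833511352539), 81.46355438232422)
toolz [-0.107 -0.046 -0.993] tcp st [[-146.6 -333.7  450.8]] F [-0.8 -0.1  0.4] tq [ 0.06 -0.09  0.06]
```

View pics/f1_top.png

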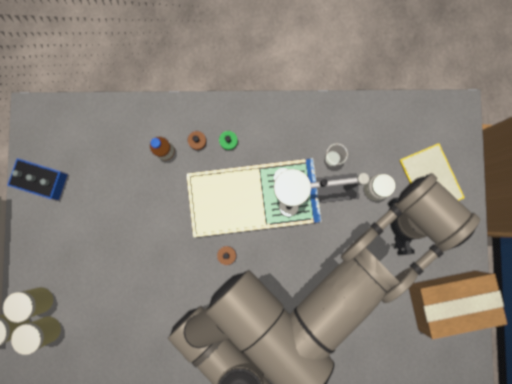

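View pics/f1_side.png

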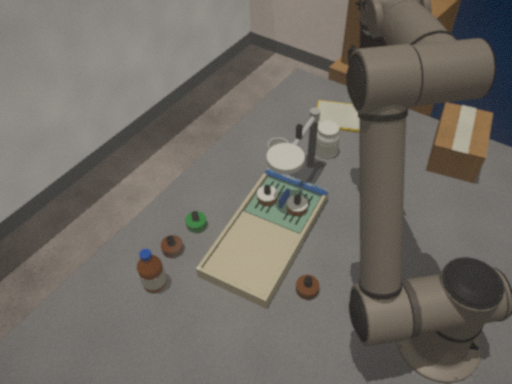

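```bash
python3 -c "
from h import *
print(workorder.sign_off())"
```

```text
the job is handed in; nothing more can be done
None
```

The job is done in the order asked and was handed in at about 40 s. No verdict was reported.

**What I did**
- **Lamp away:** I swung the lamp about 90° to the robot's side, to about 1.43 rad.
- **Panel:** I hooked the drain panel under the blue lip and rotated it down flat.
- **Dishes:** I pushed both dishes across the deck onto the panel by their knobs, with the fingers closed loosely around them. I pushed one dish to each side of the rib.
- **Lamp back:** I then swung the lamp back over the panel.

**Last checks**
- **Panel:** its top is at about 29 mm with a slope of no more than 0.003. Its deck-side edge is at station y of about -25, which puts the other edge about 15 mm under the lip.
- **Dishes:** they stand at about (53, -98) and (-48, -104), both wholly on the panel. The lids are at about 59 mm, as expected for dishes resting on it.
- **Lamp:** the angle is about 0.00 rad by the wrist and top cameras. The side camera reads 0.03, but it sees the lamp hub shifted by a similar amount, so I take that as calibration offset.
- **Bystanders and look-alikes:** the bottle, jar, beaker and look-alikes are where they started, judged by eye in the top view.

**What went less smoothly**
- **Arm sag:** the arm sagged a little with each step while carrying the panel, and the tool tilted by up to about 6°. I straightened it by pressing the panel against the deck edge and the sump, at about 25 N, before hooking it.
- **Wall contact:** the panel touched the end wall with a brief force of about 53 N in y (58 N in all) at the wrist, well under the 120 N limit.
- **Rim contact:** the second dish drifted against the side rim on its way across and I steered it back.

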